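# Set the two-meal pet feeder and start its timer with the reset pin

### The job

Fill the pet feeder for the day: put all the bone-shaped biscuits in its left well and all the round ones in its right well (left and right as you face the control panel). When they are all in, shut both lids and press them down until they snap fully home; then, with the reset pin, push the small recessed reset button all the way in, keep it down for a full second to start the timer, and stand the pin back in its wooden stand. Leave the mug, jar and bowl where they are.

Things in the scene. Friction and masses are not known exactly. Their poses are not given: they have to be found in the camera images.
- feeder: White two-meal pet feeder, 266 mm wide (its y), 66 mm high, cannot slide. Origin on its underside; x points from the control panel (nearest the robot) to the lid hinges, y left as seen from the panel, z up. The panel is a level deck 58 mm high along the front (feeder x -105 to -46 mm) with display, two flat keys and the reset hole; behind it lie two open wells, to x +97 mm.
- well_left (a point): Centre of the inner floor of the left well (feeder x +19, y +63.5, z 12 mm). The well is 118 x 118 mm inside and 54 mm deep, sides along the feeder's axes.
- well_right (a point): The same for the right well (feeder x +19, y -63.5, z 12 mm).
- lid_left (a joint): Left lid's hinge, rad: 0 fully shut, 1.57 upright, 1.9 the most. Clear plate in white frame, 126 x 122 x 4 mm, hinged along the feeder's y at the back (axis feeder x +86, z 68.5 mm), opens up and back. Stays where it is left (about 1 N at the tab moves it). A spring catch stops it some 9 mm (0.07 rad) short of shut; about 7 N down on the tab snaps it past, fully home, where it stays.
- lid_right (a joint): The same for the right well's lid.
- lid_left_tab (a point): Centre of the top face of the left lid's front tab (16 x 50 x 6 mm, mid-edge, 139 mm from the hinge axis). Its x axis points from tab to hinge, z out of the lid's outer face (up when shut, away from the panel when open). With the lid shut it is over feeder x -53 mm, 71.5 mm above the counter.
- lid_right_tab (a point): The same for the right lid.
- reset_hole (a point): Centre of the mouth of the reset hole, a round vertical hole of 12 mm diameter with a 2 mm chamfer in the panel deck (feeder x -84, y -25 mm), 58 mm above the counter. It has a thin black ring round it; the button lies sunk in it.
- reset_button (a joint): Travel of the recessed reset button in m: 0 = out, 0.004 = fully pressed (needs about 4 N); it springs back when let go. Its grey top, 9 mm across, lies 7 mm below the deck when out. Fingers do not fit in the hole.
- stand_mouth (a point): The reset pin's wooden stand, a block 44 x 44 x 45 mm that does not slide: centre of the mouth of its vertical hole, 14 mm diameter, 43 mm deep, 2 mm chamfer; 45 mm above the counter.
- pin: The reset pin, a stylus of about 40 g and 92 mm, point down in the stand at the start. Blunt steel shaft 6 mm across, 40 mm long; then a round collar 26 mm across, 4 mm thick; then a black square handle 16 x 16 mm, 48 mm long, faces along its x and y. Origin at the tip, z up through the handle. The collar rests on the stand's top.
- pin_tip (a point): Tip of the pin.
- pin_grip (a point): Centre of the pin's handle, 68 mm from the tip, on the axis; axes as the pin's.
- board: Wooden chopping board, 200 x 300 x 8 mm, fixed; origin: centre of its underside. The biscuits lie on it.
- mug: White mug, 82 mm across, 95 mm high, not part of the job: leave it where it is.
- jar: Glass jar with a steel lid, 70 mm across, 70 mm high, not part of the job: leave it where it is.
- bowl: Empty steel pet bowl, 120 mm across, 40 mm high, not part of the job: leave it where it is.
- bone1_mid (a point): Centre of a bone-shaped biscuit lying flat: 66 mm long (its x), 14 mm thick (its z), 18 g; the straight middle (30 mm of its length) is 17 mm wide, the lobed ends 33 mm. May be absent.
- bone2_mid (a point): Centre of a bone-shaped biscuit lying flat: 66 mm long (its x), 14 mm thick (its z), 18 g; the straight middle (30 mm of its length) is 17 mm wide, the lobed ends 33 mm. May be absent.
- bone3_mid (a point): Centre of a bone-shaped biscuit lying flat: 66 mm long (its x), 14 mm thick (its z), 18 g; the straight middle (30 mm of its length) is 17 mm wide, the lobed ends 33 mm. May be absent.
- disc1_mid (a point): Centre of a round biscuit lying flat: 42 mm diameter, 14 mm thick (its z), 18 g. May be absent.
- disc2_mid (a point): Centre of a round biscuit lying flat: 42 mm diameter, 14 mm thick (its z), 18 g. May be absent.
- disc3_mid (a point): Centre of a round biscuit lying flat: 42 mm diameter, 14 mm thick (its z), 18 g. May be absent.
Not all that is in view belongs to the job. What is shaped like the part that bears disc1_mid but black or purple is not meant.

How it is judged:
By the outcome, as a careful person would: the job done as asked, in the order asked, and still so for the second after the job is handed in, with the robot touching nothing.
Of bone1, bone2, bone3 only 2 to 3 are there at a start; the rules pass over those that are not, and their reading is None.
Of disc1, disc2, disc3 only 2 to 3 are there at a start; the rules pass over those that are not, and their reading is None.
At some moment in a run one of bone1, bone2, bone3, disc1, disc2, disc3 may be knocked a few centimetres aside while the robot is not near it.
It also fails if it takes over 210 s, if anything falls off the work surface, if the arm or the gripper's body presses on something with over 40 N, if the wrist force passes 120 N, or if a joint passes its speed limit or range.

### The arm

A 6-joint arm with a two-finger parallel gripper is mounted at the origin on the work surface. World frame = base frame: x ahead of the robot, y to its left, z up, the work surface at z = 0. Lengths are in mm, angles in rad, forces in N, time in s.
With the tool pointing down it reaches from about 300 to 775 mm from the base axis. Payload 14.6 kg.
Tool frame: the origin (TCP) lies on the front face of the gripper's body, between the roots of the fingers; the fingertips stand 97 mm ahead of it and the grasp point (between the pads) lies 78 mm ahead of it; z points along the fingers, y is the line along which they close (so a half turn about z gives the same grasp; the last joint's range is limited). The gripper opens to 94 mm and grips with 3 to 60 N. Pads are 16 mm wide; open, the fingers measure 119 mm over their backs; the gripper's body (75 mm by 177 mm) begins 78 mm behind the grasp point.
Start: joints at [1.169, 0.3, 1.521, -0, 1.321, -0.067], TCP at [180.716, 519.453, 302.646] pointing down, gripper open.
Joint ranges: [-3.03, 3.03], [-0.79, 2.21], [0.23, 2.52], [-1.04, 4.18], [0, 3.07], [-2.55, 2.55]. Speed limits (rad/s): [2.22, 2.22, 2.57, 3.14, 3.14, 3.14].

### API

Orientations are given as [roll, pitch, yaw] about the fixed x, y, z axes, in that order (R = Rz(yaw) Ry(pitch) Rx(roll)).
In Python, from cell import * gives the robot as it stands.
- The arm moves only by the tool carry_out, never from a script. Its arguments are lists of equal length, an entry for each row: "slide": the shift along the world's x, y, z scaled (see below), a list of three; "dr": the turn, a rotation vector about the world's x, y, z scaled (see below), a list of three; "gripper": the opening in per cent of the stroke, from 0 (shut) to 100 (fully open). A call has 1 to 10 rows; each row is the pose to reach, as a shift and turn from the pose commanded when the call began, turning the shorter way round; what a row does not reach only later rows make up. The controller multiplies each number of a shift by 0.25 m and each number of a turn by 360 degrees. A row lasts 1/12 s, in which the tool goes at most 41.7 mm and 7.16 degrees, less where a joint would pass 70% of its speed; a pose out of reach is approached as far as the arm can. A call with a number of a shift or a turn outside -1 to 1 is refused whole. A call with a gripper value outside its range is refused whole. The fingers move at their own pace and stop on an object; "newtons" is the grip in N (left out, the last holds). Time passes only in rows, so rows that repeat a pose let the fingers close. It gives the time, the measured TCP pose, the force, the opening and the grip force at its end, in the units of the state.
- read_state(): the state, without advancing time (a new reading comes with each control period).
- camera(name): name is "scene" or "top"; returns the picture (480x640x3 uint8, red, green, blue); there is no depth.
- camera_model(name): a dict with "vfov" (degrees; the focal length in pixels is half the picture's height over the tangent of half this angle, whatever the lens; pixels are square), "cx", "cy" (the principal point, pixels), "R" (3x3) and "t" (3): a world point X has camera coordinates R X + t. Camera axes: x right, y down, z forward; pixel columns grow to the right and rows downward; lengths in mm; the calibration is good to about 2 mm. A picture is of the moment at which its call begins. camera_model takes no time and is no camera call.
- sign_off(): hands the job in; it is judged then, once.
The state is a dict: "clock": time; "joints": joint angles; "qd": joint speeds; "effort": joint torques, N m; "eef_pos": TCP position; "eef_rot": TCP orientation; "wrist_force": force on the tool from outside, world axes, zero at the start; "moment": the same for the moment, N m; "finger_gap": finger opening in mm; "finger_force": force on a finger pad.
Only numpy, scipy, OpenCV 4.12 (cv2) and the standard library are available. Lean on these libraries where they do the work, as an engineer would, in place of code of your own. Each camera call takes 0.05 s, during which the arm holds its last target. There are 200 camera calls.

## Working session

There is one attempt and no reset: what is moved stays moved. The work goes in short steps, Python scripts to look and compute and a tool call to move; the robot and the scene stay as the last step left them, time stands still between calls to the robot, and variables do not carry over. Pictures are saved under pics/ and viewed, at most 14 in all, crops included, and the job is handed in when it is done.

Besides the shell and the picture viewer there is one more tool, called after ">>>" as a command line: name --argument value ..., lists and objects as JSON in quotes. carry_out: Moves the arm, as the interface text tells. Its arguments: {"type":"object","properties":{"slide":{"type":"array","items":{"type":"array","items":{"type":"number","minimum":-1,"maximum":1}}},"dr":{"type":"array","items":{"type":"array","items":{"type":"number","minimum":-1,"maximum":1}}},"gripper":{"type":"array","items":{"type":"number"}},"newtons":{"type":"number"}},"required":["slide","dr","gripper"]}

```bash
mkdir -p pics; ls; python3 - <<'E'
from cell import *
import cv2
for n in ("scene","top"):
    cv2.imwrite(f"pics/{n}0.png",camera(n)[:,:,::-1]); print(n,camera_model(n))
print(read_state())
E
```

```text
pics
scene {'vfov': 53.13521632030645, 'cx': 315.71223749216307, 'cy': 234.97106963766936, 'R': array([[ 0.48454409,  0.87474998,  0.00543171],
       [ 0.64953458, -0.35561911, -0.67204157],
       [-0.58593673,  0.32916186, -0.7404935 ]]), 't': array([-285.95327714, -298.18277093, 1373.18712978])}
top {'vfov': 52.79889913335853, 'cx': 323.9219926656642, 'cy': 248.7716907889195, 'R': array([[ 0.02573849, -0.99966239,  0.00355559],
       [-0.97821695, -0.02591888, -0.20596068],
       [ 0.2059833 ,  0.00182298, -0.97855381]]), 't': array([  23.60317832,  536.9724859 , 1039.29234486])}
{'clock': 0.1, 'joints': array([ 1.16939362e+00,  3.00431645e-01,  1.52148321e+00,  2.10458822e-05,
        1.32072270e+00, -6.65881364e-02]), 'qd': array([ 0.0008991 , -0.00150826, -0.00173233, -0.0001025 ,  0.00115605,
        0.00121303]), 'effort': array([ 1.88932463e-03, -5.32643294e+01, -3.53286302e+01,  7.09795696e-02,
        2.35811033e-02, -5.70783664e-05]), 'eef_pos': array([180.67067309, 519.34536147, 302.14932807]), 'eef_rot': array([-3.14055143e+00, -8.98670509e-05,  2.80677282e+00]), 'wrist_force': array([-1.16193565,  0.48464224, -0.55937723]), 'moment': array([-0.04682656,  0.00219842, -0.0413646 ]), 'finger_force': 0.0, 'finger_gap': 93.64995440495453}
```

View pics/top0.png

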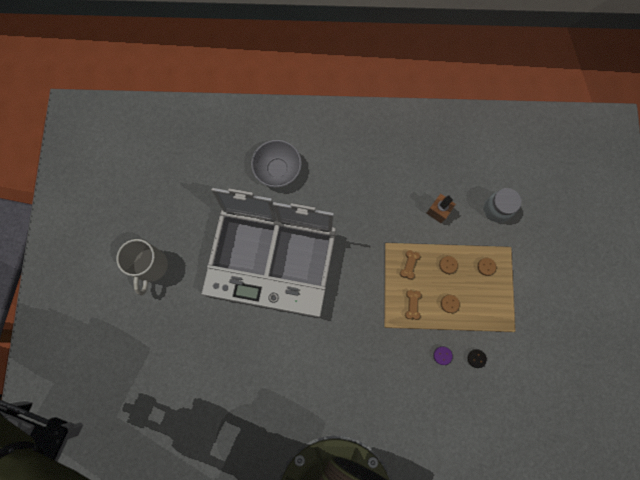

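View pics/scene0.png

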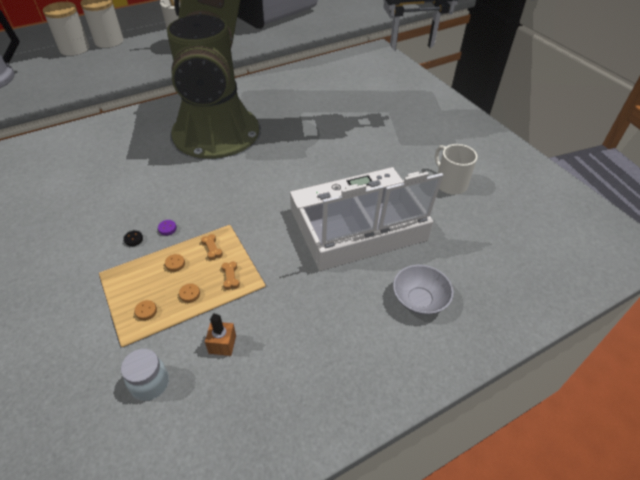

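Both views show 2 bones (top 411,265; 413,305) and 3 discs (449,265; 487,267; 451,304) on the board. The look-alikes are the purple round at (443,355) and the black one at (477,358), both off the board. The pin stands at (442,207), and the reset ring is at about (273,297). The small dot at (296,301) isn't the reset hole.

```bash
cat > h.py <<'E'
from cell import *
import cv2, numpy as np
def K(n):
    m=camera_model(n); f=240/np.tan(np.radians(m['vfov']/2)); return m,f
def ray(n,px,z):
    m,f=K(n); d=m['R'].T@np.array([(px[0]-m['cx'])/f,(px[1]-m['cy'])/f,1]); c=-m['R'].T@m['t']
    return c+d*(z-c[2])/d[2]
def proj(n,X):
    m,f=K(n); p=m['R']@np.asarray(X,float)+m['t']; return np.array([m['cx']+f*p[0]/p[2],m['cy']+f*p[1]/p[2]])
def biscuits(im,n='top',z=22):
    hsv=cv2.cvtColor(im,cv2.COLOR_RGB2HSV); out=[]
    m=((hsv[...,0]>4)&(hsv[...,0]<16)&(hsv[...,1]>90)&(hsv[...,2]>60)&(hsv[...,2]<185)).astype('uint8')*255
    m=cv2.morphologyEx(m,cv2.MORPH_CLOSE,np.ones((3,3)))
    for c in cv2.findContours(m,0,2)[0]:
        a=cv2.contourArea(c)
        if not 150<a<700: continue
        P=np.array([ray(n,p,z)[:2] for p in c[:,0].astype(float)],'float32')
        (u,v),(w,h),ang=cv2.minAreaRect(P)
        if w<h: ang+=90
        px=c[:,0].mean(0)
        out.append((px.round(),a,np.round([u,v]),np.round([w,h]),round(ang%180)))
    return out
E
python3 - <<'E'
from h import *
im=camera('top')
for b in biscuits(im): print(*b)
cv2.imwrite('pics/c1.png',cv2.resize(im[170:330,190:350,::-1],(800,600)[:1]*2 if 0 else (600,600),interpolation=cv2.INTER_CUBIC))
cv2.imwrite('pics/c2.png',cv2.resize(im[185:375,375:535,::-1],(500,594),interpolation=cv2.INTER_CUBIC))
s=camera('scene')
for b in biscuits(s,'scene'): print('s',*b)
E
```

```text
[  4. 362.] 209.0 [258. 738.] [111.  22.] 9
[449. 303.] 226.5 [ 423. -254.] [39. 40.] 152
[414. 306.] 260.5 [ 418. -169.] [30. 64.] 177
[ 13. 305.] 222.0 [397. 741.] [ 19. 113.] 175
[487. 266.] 220.0 [ 512. -341.] [40. 39.] 44
[449. 264.] 215.0 [ 514. -252.] [39. 41.] 153
[410. 264.] 236.5 [ 512. -163.] [32. 63.] 165
[442. 206.] 175.0 [ 655. -242.] [45. 45.] 145
s [219. 336.] 588.0 [ 649. -238.] [55. 66.] 151
s [146. 310.] 268.0 [ 519. -343.] [38. 41.] 165
s [189. 292.] 247.0 [ 522. -254.] [42. 39.] 5
s [230. 276.] 228.0 [ 520. -165.] [29. 65.] 163
s [174. 263.] 202.5 [ 432. -256.] [40. 39.] 32
s [211. 248.] 166.0 [ 427. -171.] [30. 68.] 177
s [442.  60.] 190.5 [ 19. 807.] [ 36. 171.] 90
s [415.  32.] 194.5 [-190.  844.] [175.  47.] 90
s [454.  22.] 183.0 [-189. 1029.] [177.  53.] 89
s [32. 12.] 215.0 [-1064.  -318.] [303. 250.] 4
```

View pics/c1.png

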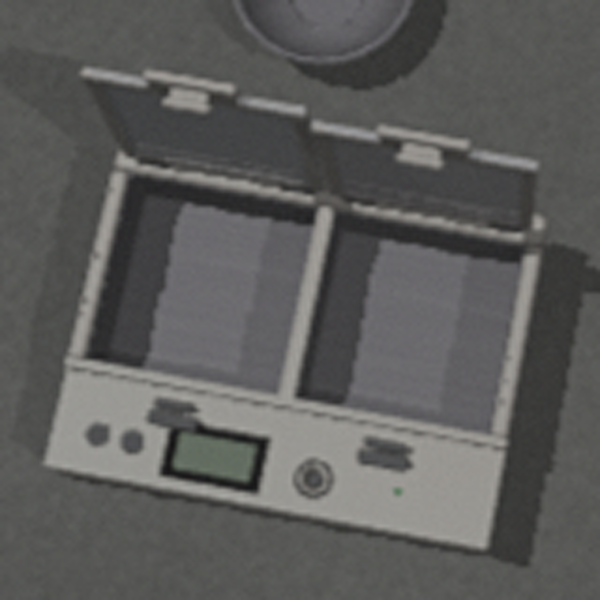

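View pics/c2.png

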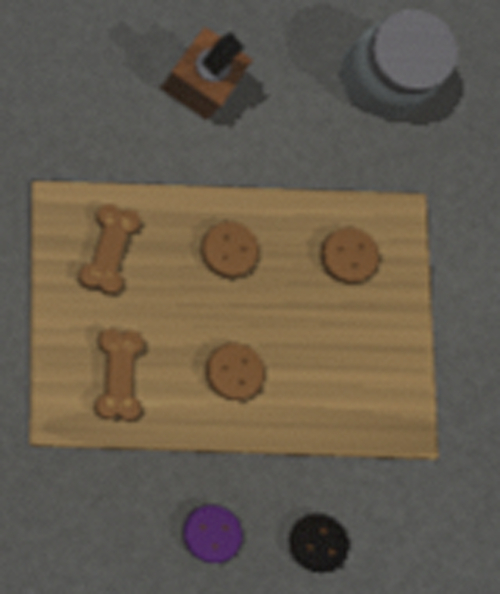

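The crops show the feeder with both lids upright. The reset ring is at crop (313,479), the green LED at (397,491), and the two round keys are at the left. The board holds only 2 bones and 3 brown discs, with purple and black off it. Next I check the calibration against known sizes.

```bash
python3 - <<'E'
from h import *
t=lambda p:(p[0]/3.75+190,p[1]/3.75+170)
FL=ray('top',t((45,465)),58);FR=ray('top',t((490,548)),58);RH=ray('top',t((313,479)),58)
print('feeder front',FL,FR,np.linalg.norm(FL-FR),'hole',RH)
u=(FL-FR)/np.linalg.norm(FL-FR); yaw=np.arctan2(-u[0],u[1]); print('yaw',yaw)
ex=np.array([np.cos(yaw),np.sin(yaw),0]);ey=np.array([-ex[1],ex[0],0])
O=(FL+FR)/2+105*ex; O2=RH+84*ex+25*ey; print('origin',O,O2)
t2=lambda p:(p[0]/3.125+375,p[1]/3.126+185)
B=[ray('top',t2(p),8)[:2] for p in ((33,182),(427,194),(438,457),(32,443))]
print('board',np.round(B),[np.linalg.norm(B[i]-B[i-1]).round() for i in range(4)],np.mean(B,0))
S=[ray('scene',p,8)[:2] for p in ((100,283),(231,228),(264,283),(127,343))]
print('boardS',np.round(S),np.mean(S,0))
# pin: triangulate handle top: top px (c2 (233,42)), z=45-40+... top at 45+52=97
print('pin top via top',ray('top',t2((230,45)),95),'scene',ray('scene',(216,319),95))
print('collar', ray('top',t2((211,66)),49))
E
```

```text
feeder front [426.23081783 304.93037915  58.        ] [384.40778705  40.86631636  58.        ] 267.3555594408032 hole [422.09724521 146.35846181  58.        ]
yaw -0.15707738647128183
origin [509.0266151  156.47296187  58.        ] [508.9739015 157.9103704  58.       ]
board [[ 564. -108.]
 [ 562. -407.]
 [ 365. -405.]
 [ 368. -107.]] [np.float64(196.0), np.float64(299.0), np.float64(197.0), np.float64(297.0)] [ 464.66170699 -256.81029473]
boardS [[ 398. -407.]
 [ 383. -109.]
 [ 563. -108.]
 [ 566. -394.]] [ 477.4032661  -254.54424204]
pin top via top [ 647.91243032 -237.79824222   95.        ] scene [ 654.81501216 -236.24536485   95.        ]
collar [ 646.23182571 -235.38886003   49.        ]
```

>>> carry_out --slide '[[0.6, -1, 0.16], [0.6, -1, 0.16], [0.6, -1, 0.16], [0.6, -1, 0.16], [0.6, -1, 0.16], [0.6, -1, 0.16], [0.6, -1, 0.16], [0.6, -1, 0.16], [0.6, -1, 0.16]]' --dr '[[0, 0, -0.15], [0, 0, -0.15], [0, 0, -0.15], [0, 0, -0.15], [0, 0, -0.15], [0, 0, -0.15], [0, 0, -0.15], [0, 0, -0.15], [0, 0, -0.15]]' --gripper '[55, 55, 55, 55, 55, 55, 55, 55, 55]' --newtons 12

```text
clock: 0.95
eef_pos: [331.7, 267.9, 343.0]
eef_rot: [3.141, -0.0, 1.857]
wrist_force: [-0.0, 0.5, 0.1]
finger_gap: 51.6
finger_force: 0.0
```

>>> carry_out --slide '[[0.5, -1, 0], [0.5, -1, 0], [0.5, -1, 0], [0.5, -1, 0], [0.5, -1, 0], [0.5, -1, 0], [0.5, -1, 0], [0.5, -1, 0], [0.5, -1, 0]]' --dr '[[0, 0, -0.15], [0, 0, -0.15], [0, 0, -0.15], [0, 0, -0.15], [0, 0, -0.15], [0, 0, -0.15], [0, 0, -0.15], [0, 0, -0.15], [0, 0, -0.15]]' --gripper '[55, 55, 55, 55, 55, 55, 55, 55, 55]'

```text
clock: 1.7
eef_pos: [456.1, 19.3, 342.0]
eef_rot: [-3.14, 0.001, 0.92]
wrist_force: [-0.9, 0.5, -0.6]
finger_gap: 51.7
finger_force: 0.0
```

>>> carry_out --slide '[[0.24, -0.732, 0], [0.24, -0.732, 0], [0.24, -0.732, 0], [0.24, -0.732, 0], [0.24, -0.732, 0], [0.24, -0.732, 0], [0.24, -0.732, 0], [0.24, -0.732, 0], [0.24, -0.732, 0], [0.24, -0.732, 0]]' --dr '[[0, 0, -0.191], [0, 0, -0.191], [0, 0, -0.191], [0, 0, -0.191], [0, 0, -0.191], [0, 0, -0.191], [0, 0, -0.191], [0, 0, -0.191], [0, 0, -0.191], [0, 0, -0.191]]' --gripper '[55, 55, 55, 55, 55, 55, 55, 55, 55, 55]'

```text
clock: 2.53
eef_pos: [516.2, -161.7, 342.4]
eef_rot: [-3.141, 0.0, -0.278]
wrist_force: [-0.6, -0.6, -0.4]
finger_gap: 52.0
finger_force: 0.0
```

>>> carry_out --slide '[[0, 0, -0.7], [0, 0, -0.7], [0, 0, -0.7], [0, 0, -0.7], [0, 0, -0.7], [0, 0, -0.86], [0, 0, -0.936], [0, 0, -0.936], [0, 0, -0.936]]' --dr '[[0, 0, 0], [0, 0, 0], [0, 0, 0], [0, 0, 0], [0, 0, 0], [0, 0, 0], [0, 0, 0], [0, 0, 0], [0, 0, 0]]' --gripper '[55, 55, 55, 55, 55, 55, 55, 55, 55]'

```text
clock: 3.28
eef_pos: [516.5, -162.6, 109.5]
eef_rot: [-3.142, -0.0, -0.274]
wrist_force: [-0.3, -0.2, -0.1]
finger_gap: 51.7
finger_force: 0.0
```

>>> carry_out --slide '[[0, 0, 0], [0, 0, 0], [0, 0, 0], [0, 0, 0], [0, 0, 0], [0, 0, 0], [0, 0, 0]]' --dr '[[0, 0, 0], [0, 0, 0], [0, 0, 0], [0, 0, 0], [0, 0, 0], [0, 0, 0], [0, 0, 0]]' --gripper '[0, 0, 0, 0, 0, 0, 0]'

```text
clock: 3.87
eef_pos: [515.8, -163.6, 108.9]
eef_rot: [-3.142, -0.0, -0.278]
wrist_force: [-0.7, 0.1, 3.0]
finger_gap: 17.0
finger_force: 12.0
```

>>> carry_out --slide '[[0, 0, 0.6], [0, 0, 0.6], [0, 0, 0.6], [0, 0, 0.6], [0, 0, 0.6]]' --dr '[[0, 0, 0], [0, 0, 0], [0, 0, 0], [0, 0, 0], [0, 0, 0]]' --gripper '[0, 0, 0, 0, 0]'

```text
clock: 4.28
eef_pos: [516.9, -164.0, 264.5]
eef_rot: [3.141, -0.009, -0.278]
wrist_force: [0.9, -0.2, 1.5]
finger_gap: 16.6
finger_force: 12.0
```

>>> carry_out --slide '[[0.05, 0.8, 0], [0.05, 0.8, 0], [0.05, 0.8, 0], [0.05, 0.8, 0], [0.05, 0.8, 0], [0.05, 0.8, 0]]' --dr '[[0, 0, 0.02], [0, 0, 0.02], [0, 0, 0.02], [0, 0, 0.02], [0, 0, 0.02], [0, 0, 0.02]]' --gripper '[0, 0, 0, 0, 0, 0]'

```text
clock: 4.78
eef_pos: [527.9, 41.2, 257.9]
eef_rot: [-3.141, 0.001, -0.148]
wrist_force: [-0.1, 0.3, -0.8]
finger_gap: 16.6
finger_force: 12.0
```

>>> carry_out --slide '[[0.048, 0.794, 0], [0.048, 0.794, 0], [0.048, 0.794, 0], [0.048, 0.794, 0], [0.048, 0.794, 0], [0.048, 0.794, 0], [0.048, 0.794, 0]]' --dr '[[0, 0, 0], [0, 0, 0], [0, 0, 0], [0, 0, 0], [0, 0, 0], [0, 0, 0], [0, 0, 0]]' --gripper '[0, 0, 0, 0, 0, 0, 0]'

```text
clock: 5.37
eef_pos: [539.9, 235.8, 257.5]
eef_rot: [3.141, 0.001, -0.15]
wrist_force: [0.6, -0.6, -0.4]
finger_gap: 17.0
finger_force: 12.0
```

```bash
cat >> h.py <<'E'
O=np.array([509,157,0.]);YAW=-0.157
EX=np.array([np.cos(YAW),np.sin(YAW),0]);EY=np.array([-EX[1],EX[0],0])
def F(x,y,z): return O+x*EX+y*EY+np.array([0,0,z])
def toF(P): d=np.asarray(P)-O; return np.array([d@EX,d@EY,d[2]])
E
python3 - <<'E'
from h import *
t=lambda p:(p[0]/3.75+190,p[1]/3.75+170)
for p in ((85,70),(305,108),(315,125),(538,165)):
    print([toF(ray('top',t(p),z)).round() for z in (170,190,210)])
cv2.imwrite('pics/s2.png',camera('scene')[60:360,180:580,::-1].repeat(2,0).repeat(2,1)); print(read_state()['eef_pos'])
for b in biscuits(camera('top')): print(*b)
E
```

```text
[array([105., 133., 170.]), array([ 99., 127., 190.]), array([ 93., 121., 210.])]
[array([106.,   8., 170.]), array([100.,   5., 190.]), array([ 94.,   2., 210.])]
[array([ 97.,   1., 170.]), array([ 92.,  -2., 190.]), array([ 86.,  -5., 210.])]
[array([  97., -124.,  170.]), array([  91., -124.,  190.]), array([  86., -125.,  210.])]
[540.11450404 234.58021894 257.70684921]
[  4. 370.] 285.0 [251. 738.] [124.  20.] 9
[448. 304.] 224.0 [ 423. -252.] [39. 39.] 178
[413. 306.] 252.0 [ 419. -169.] [30. 65.] 177
[ 13. 303.] 239.5 [402. 740.] [ 20. 123.] 175
[486. 268.] 220.5 [ 512. -341.] [38. 39.] 134
[449. 265.] 215.5 [ 514. -252.] [40. 40.] 64
[442. 207.] 210.5 [ 650. -238.] [45. 59.] 144
```

View pics/s2.png

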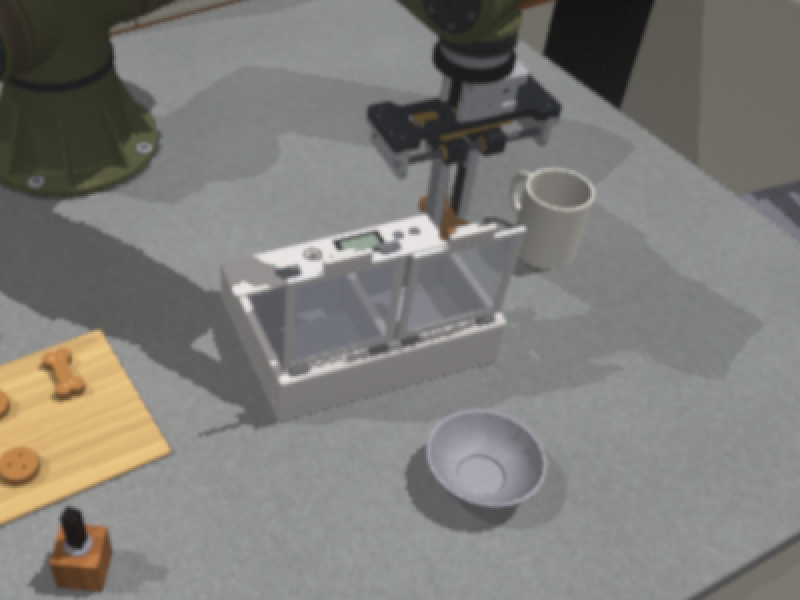

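>>> carry_out --slide '[[0, 0, -0.4], [0, 0, -0.4], [0, 0, -0.522], [0, 0, -0.522], [0, 0, -0.522], [0, 0, -0.522]]' --dr '[[0, 0, 0], [0, 0, 0], [0, 0, 0], [0, 0, 0], [0, 0, 0], [0, 0, 0]]' --gripper '[0, 0, 0, 0, 0, 0]'

```text
clock: 5.97
eef_pos: [541.2, 234.4, 130.2]
eef_rot: [-3.141, -0.002, -0.154]
wrist_force: [-1.0, -0.2, 0.7]
finger_gap: 16.9
finger_force: 12.0
```

>>> carry_out --slide '[[0, 0, 0], [0, 0, 0], [0, 0, 0], [0, 0, 0], [0, 0, 0.522], [0, 0, 0.522], [0, 0, 0.522], [0, 0, 0.522]]' --dr '[[0, 0, 0], [0, 0, 0], [0, 0, 0], [0, 0, 0], [0, 0, 0], [0, 0, 0], [0, 0, 0], [0, 0, 0]]' --gripper '[38, 38, 38, 38, 38, 38, 38, 38]'

```text
clock: 6.63
eef_pos: [541.5, 235.5, 266.8]
eef_rot: [-3.136, -0.01, -0.152]
wrist_force: [1.1, 1.4, 1.3]
finger_gap: 35.8
finger_force: 0.0
```

>>> carry_out --slide '[[-0.237, -0.809, 0], [-0.237, -0.809, 0], [-0.237, -0.809, 0], [-0.237, -0.809, 0], [-0.237, -0.809, 0], [-0.237, -0.809, 0]]' --dr '[[0, 0, 0.017], [0, 0, 0.017], [0, 0, 0.017], [0, 0, 0.017], [0, 0, 0.017], [0, 0, 0.017]]' --gripper '[55, 55, 55, 55, 55, 55]'

```text
clock: 7.13
eef_pos: [479.5, 28.2, 259.1]
eef_rot: [3.141, -0.001, -0.049]
wrist_force: [-0.5, 0.7, -1.2]
finger_gap: 51.7
finger_force: 0.0
```

```bash
python3 - <<'E'
from h import *
for b in biscuits(camera('top')): print(*b)
E
```

```text
[  4. 370.] 284.0 [253. 738.] [120.  20.] 9
[448. 304.] 226.5 [ 423. -253.] [40. 40.] 26
[414. 306.] 244.5 [ 419. -169.] [30. 65.] 176
[ 13. 302.] 235.5 [401. 741.] [ 19. 120.] 175
[486. 266.] 218.0 [ 511. -341.] [38. 41.] 135
[449. 265.] 213.5 [ 514. -252.] [40. 40.] 17
[239. 248.] 244.0 [539. 236.] [32. 64.] 170
[442. 206.] 177.5 [ 654. -242.] [45. 47.] 145
```

>>> carry_out --slide '[[-0.241, -0.809, 0], [-0.241, -0.809, 0], [-0.241, -0.809, 0], [-0.241, -0.809, 0], [-0.241, -0.809, 0], [-0.241, -0.809, 0], [-0.241, -0.809, 0]]' --dr '[[0, 0, 0], [0, 0, 0], [0, 0, 0], [0, 0, 0], [0, 0, 0], [0, 0, 0], [0, 0, 0]]' --gripper '[55, 55, 55, 55, 55, 55, 55]'

```text
clock: 7.77
eef_pos: [420.7, -170.6, 258.8]
eef_rot: [3.141, -0.0, -0.049]
wrist_force: [0.2, 0.0, 1.3]
finger_gap: 51.7
finger_force: 0.0
```

>>> carry_out --slide '[[0, 0, -0.4], [0, 0, -0.4], [0, 0, -0.4], [0, 0, -0.55], [0, 0, -0.6], [0, 0, -0.6], [0, 0, -0.6]]' --dr '[[0, 0, 0], [0, 0, 0], [0, 0, 0], [0, 0, 0], [0, 0, 0], [0, 0, 0], [0, 0, 0]]' --gripper '[55, 55, 55, 55, 55, 55, 55]'

```text
clock: 8.35
eef_pos: [421.5, -167.8, 108.1]
eef_rot: [-3.141, 0.001, -0.044]
wrist_force: [0.6, 0.3, 0.3]
finger_gap: 51.7
finger_force: 0.0
```

>>> carry_out --slide '[[0, 0, 0], [0, 0, 0], [0, 0, 0], [0, 0, 0], [0, 0, 0], [0, 0, 0.6], [0, 0, 0.6], [0, 0, 0.6], [0, 0, 0.6], [0, 0, 0.6]]' --dr '[[0, 0, 0], [0, 0, 0], [0, 0, 0], [0, 0, 0], [0, 0, 0], [0, 0, 0], [0, 0, 0], [0, 0, 0], [0, 0, 0], [0, 0, 0]]' --gripper '[0, 0, 0, 0, 0, 0, 0, 0, 0, 0]'

```text
clock: 9.18
eef_pos: [421.9, -170.1, 264.0]
eef_rot: [3.138, -0.008, -0.046]
wrist_force: [0.5, -0.2, 1.5]
finger_gap: 0.6
finger_force: 0.0
```

The fingers closed on nothing, so I look again.

```bash
python3 - <<'E'
from h import *
im=camera('top')
for b in biscuits(im): print(*b)
s=camera('scene')
for b in biscuits(s,'scene')[:8]: print('s',*b)
a=cv2.resize(im[230:380,370:530],(400,375)); c=cv2.resize(s[200:350,90:250],(400,375))
cv2.imwrite('pics/m3.png',np.hstack([a,c])[:,:,::-1])
E
```

```text
[  4. 371.] 277.0 [251. 738.] [124.  20.] 9
[ 13. 302.] 236.0 [401. 741.] [ 20. 120.] 175
[239. 250.] 239.0 [539. 236.] [32. 64.] 169
[442. 206.] 178.0 [ 655. -242.] [45. 46.] 146
s [219. 336.] 588.0 [ 649. -238.] [55. 66.] 151
s [175. 262.] 216.5 [ 431. -255.] [44. 38.] 5
s [442.  60.] 187.5 [ 19. 807.] [ 36. 170.] 90
s [427.  29.] 503.5 [-188.  923.] [ 55. 403.] 91
s [33. 12.] 208.5 [-1063.  -318.] [304. 249.] 3
```

View pics/m3.png

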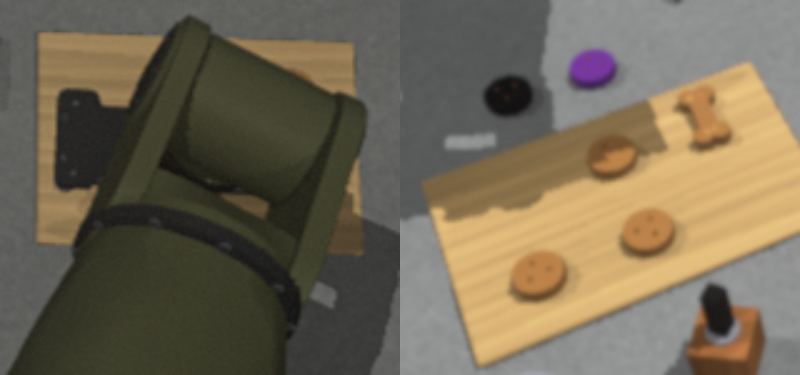

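The bone sits at crop right (705,118), i.e. scene pixel (212,247), still on the board. The discs haven't moved.

```bash
python3 - <<'E'
from h import *
c=lambda p:(90+(p[0]-400)/2.5,200+p[1]/2.5)
for p in ((693,90),(717,136),(705,113)): print(ray('scene',c(p),22).round(1))
print(proj('scene',[421,-170,11]),proj('scene',[421,-170,22]))
s=camera('scene'); h=cv2.cvtColor(s,cv2.COLOR_RGB2HSV)
print(h[246,204:220])
E
```

```text
[ 393.4 -168.    22. ]
[ 454.  -168.7   22. ]
[ 424.2 -168.3   22. ]
[211.53398991 247.77112556] [210.75628736 244.50464132]
[[ 18 118 162]
 [ 18 116 141]
 [ 17 121 133]
 [ 15 139 147]
 [ 15 149 173]
 [ 14 151 186]
 [ 15 151 188]
 [ 15 152 188]
 [ 14 150 189]
 [ 14 151 189]
 [ 15 151 189]
 [ 15 145 190]
 [ 17 130 196]
 [ 18 119 201]
 [ 18 117 203]
 [ 18 117 209]]
```

The bone hasn't moved. I lifted before the fingers had finished closing, so I repeat with a longer close.

>>> carry_out --slide '[[0, 0, -0.4], [0, 0, -0.4], [0, 0, -0.4], [0, 0, -0.55], [0, 0, -0.6], [0, 0, -0.6]]' --dr '[[0, 0, 0], [0, 0, 0], [0, 0, 0], [0, 0, 0], [0, 0, 0], [0, 0, 0]]' --gripper '[55, 55, 55, 55, 55, 55]'

```text
clock: 9.83
eef_pos: [419.4, -168.9, 106.1]
eef_rot: [-3.139, 0.005, -0.046]
wrist_force: [0.1, 0.1, 0.0]
finger_gap: 36.8
finger_force: 0.0
```

>>> carry_out --slide '[[0, 0, 0], [0, 0, 0], [0, 0, 0], [0, 0, 0], [0, 0, 0], [0, 0, 0], [0, 0, 0], [0, 0, 0], [0, 0, 0]]' --dr '[[0, 0, 0], [0, 0, 0], [0, 0, 0], [0, 0, 0], [0, 0, 0], [0, 0, 0], [0, 0, 0], [0, 0, 0], [0, 0, 0]]' --gripper '[55, 0, 0, 0, 0, 0, 0, 0, 0]'

```text
clock: 10.58
eef_pos: [420.7, -169.6, 108.7]
eef_rot: [3.142, -0.0, -0.046]
wrist_force: [0.1, 0.5, -0.9]
finger_gap: 16.8
finger_force: 12.0
```

>>> carry_out --slide '[[0, 0, 0.6], [0, 0, 0.6], [0, 0, 0.6], [0, 0, 0.6], [0, 0, 0.6]]' --dr '[[0, 0, 0], [0, 0, 0], [0, 0, 0], [0, 0, 0], [0, 0, 0]]' --gripper '[0, 0, 0, 0, 0]'

```text
clock: 11.0
eef_pos: [421.9, -170.1, 263.9]
eef_rot: [3.138, -0.008, -0.046]
wrist_force: [-0.6, -0.6, -0.2]
finger_gap: 16.8
finger_force: 12.0
```

>>> carry_out --slide '[[0.228, 0.738, 0], [0.228, 0.738, 0], [0.228, 0.738, 0], [0.228, 0.738, 0], [0.228, 0.738, 0], [0.228, 0.738, 0]]' --dr '[[0, 0, -0.017], [0, 0, -0.017], [0, 0, -0.017], [0, 0, -0.017], [0, 0, -0.017], [0, 0, -0.017]]' --gripper '[0, 0, 0, 0, 0, 0]'

```text
clock: 11.5
eef_pos: [478.3, 19.0, 257.9]
eef_rot: [-3.141, 0.001, -0.149]
wrist_force: [0.9, -0.8, 0.3]
finger_gap: 16.7
finger_force: 12.0
```

>>> carry_out --slide '[[0.228, 0.738, 0], [0.228, 0.738, 0], [0.228, 0.738, 0], [0.228, 0.738, 0], [0.228, 0.738, 0], [0.228, 0.738, 0], [0.228, 0.738, 0]]' --dr '[[0, 0, 0], [0, 0, 0], [0, 0, 0], [0, 0, 0], [0, 0, 0], [0, 0, 0], [0, 0, 0]]' --gripper '[0, 0, 0, 0, 0, 0, 0]'

```text
clock: 12.08
eef_pos: [534.5, 200.0, 257.4]
eef_rot: [3.141, 0.001, -0.151]
wrist_force: [-0.7, -1.0, -0.4]
finger_gap: 16.9
finger_force: 12.0
```

>>> carry_out --slide '[[0, 0, -0.4], [0, 0, -0.4], [0, 0, -0.522], [0, 0, -0.522], [0, 0, -0.522], [0, 0, -0.522], [0, 0, -0.522], [0, 0, -0.522], [0, 0, -0.522], [0, 0, -0.522]]' --dr '[[0, 0, 0], [0, 0, 0], [0, 0, 0], [0, 0, 0], [0, 0, 0], [0, 0, 0], [0, 0, 0], [0, 0, 0], [0, 0, 0], [0, 0, 0]]' --gripper '[0, 0, 0, 0, 0, 38, 38, 38, 38, 38]'

```text
clock: 12.92
eef_pos: [535.0, 199.6, 129.3]
eef_rot: [-3.141, -0.002, -0.153]
wrist_force: [0.0, 0.8, 0.2]
finger_gap: 35.5
finger_force: 0.0
```

>>> carry_out --slide '[[0, 0, 0.522], [0, 0, 0.522], [0, 0, 0.522], [0, 0, 0.522], [0, 0, 0.522]]' --dr '[[0, 0, 0], [0, 0, 0], [0, 0, 0], [0, 0, 0], [0, 0, 0]]' --gripper '[38, 38, 38, 38, 38]'

```text
clock: 13.33
eef_pos: [535.3, 199.7, 262.0]
eef_rot: [-3.139, -0.005, -0.152]
wrist_force: [0.1, 0.6, -0.7]
finger_gap: 35.9
finger_force: 0.0
```

>>> carry_out --slide '[[-0.216, -0.908, 0], [-0.216, -0.908, 0], [-0.216, -0.908, 0], [-0.216, -0.908, 0], [-0.216, -0.908, 0], [-0.216, -0.908, 0], [-0.216, -0.908, 0]]' --dr '[[0, 0, 0.025], [0, 0, 0.025], [0, 0, 0.025], [0, 0, 0.025], [0, 0, 0.025], [0, 0, 0.025], [0, 0, 0.025]]' --gripper '[70, 70, 70, 70, 70, 70, 70]'

```text
clock: 13.92
eef_pos: [479.3, -31.1, 257.3]
eef_rot: [3.141, 0.002, 0.001]
wrist_force: [0.2, 0.8, 0.4]
finger_gap: 66.0
finger_force: 0.0
```

```bash
python3 - <<'E'
from h import *
for b in biscuits(camera('top')): print(*b)
E
```

```text
[  4. 370.] 281.0 [251. 738.] [124.  20.] 9
[450. 303.] 214.0 [ 423. -254.] [37. 39.] 179
[ 13. 304.] 236.0 [400. 741.] [ 20. 121.] 175
[487. 267.] 221.5 [ 511. -341.] [38. 41.] 134
[450. 266.] 216.0 [ 514. -251.] [40. 39.] 45
[247. 250.] 627.0 [537. 217.] [72. 65.] 82
[442. 206.] 179.0 [ 655. -242.] [46. 46.] 143
```

>>> carry_out --slide '[[-0.22, -0.904, 0], [-0.22, -0.904, 0], [-0.22, -0.904, 0], [-0.22, -0.904, 0], [-0.22, -0.904, 0], [-0.22, -0.904, 0], [-0.22, -0.904, 0]]' --dr '[[0, 0, 0], [0, 0, 0], [0, 0, 0], [0, 0, 0], [0, 0, 0], [0, 0, 0], [0, 0, 0]]' --gripper '[70, 70, 70, 70, 70, 70, 70]'

```text
clock: 14.55
eef_pos: [425.0, -256.2, 257.4]
eef_rot: [-3.141, 0.001, 0.002]
wrist_force: [0.2, 0.8, -0.9]
finger_gap: 65.7
finger_force: 0.0
```

>>> carry_out --slide '[[0, 0, -0.4], [0, 0, -0.4], [0, 0, -0.4], [0, 0, -0.55], [0, 0, -0.6], [0, 0, -0.6], [0, 0, -0.6]]' --dr '[[0, 0, 0], [0, 0, 0], [0, 0, 0], [0, 0, 0], [0, 0, 0], [0, 0, 0], [0, 0, 0]]' --gripper '[70, 70, 70, 70, 70, 70, 70]'

```text
clock: 15.13
eef_pos: [426.1, -251.9, 107.3]
eef_rot: [-3.14, 0.002, 0.006]
wrist_force: [-0.3, -0.7, 0.6]
finger_gap: 65.8
finger_force: 0.0
```

>>> carry_out --slide '[[0, 0, 0], [0, 0, 0], [0, 0, 0], [0, 0, 0], [0, 0, 0], [0, 0, 0], [0, 0, 0], [0, 0, 0]]' --dr '[[0, 0, 0], [0, 0, 0], [0, 0, 0], [0, 0, 0], [0, 0, 0], [0, 0, 0], [0, 0, 0], [0, 0, 0]]' --gripper '[20, 20, 20, 20, 20, 20, 20, 20]'

```text
clock: 15.8
eef_pos: [425.7, -253.6, 108.7]
eef_rot: [3.142, -0.0, 0.004]
wrist_force: [0.4, 0.7, 0.6]
finger_gap: 41.4
finger_force: 12.0
```

>>> carry_out --slide '[[0, 0, 0.6], [0, 0, 0.6], [0, 0, 0.6], [0, 0, 0.6], [0, 0, 0.6]]' --dr '[[0, 0, 0], [0, 0, 0], [0, 0, 0], [0, 0, 0], [0, 0, 0]]' --gripper '[20, 20, 20, 20, 20]'

```text
clock: 16.22
eef_pos: [426.7, -254.3, 264.2]
eef_rot: [3.137, -0.007, 0.004]
wrist_force: [-0.8, -0.1, -0.6]
finger_gap: 41.7
finger_force: 12.0
```

>>> carry_out --slide '[[0.128, 0.7, 0], [0.128, 0.7, 0], [0.128, 0.7, 0], [0.128, 0.7, 0], [0.128, 0.7, 0], [0.128, 0.7, 0]]' --dr '[[0, 0, -0.025], [0, 0, -0.025], [0, 0, -0.025], [0, 0, -0.025], [0, 0, -0.025], [0, 0, -0.025]]' --gripper '[20, 20, 20, 20, 20, 20]'

```text
clock: 16.72
eef_pos: [457.9, -75.7, 258.1]
eef_rot: [-3.141, 0.001, -0.149]
wrist_force: [-0.2, -1.0, 0.1]
finger_gap: 41.5
finger_force: 12.0
```

>>> carry_out --slide '[[0.128, 0.7, 0], [0.128, 0.7, 0], [0.128, 0.7, 0], [0.128, 0.7, 0], [0.128, 0.7, 0], [0.128, 0.7, 0], [0.128, 0.7, 0]]' --dr '[[0, 0, 0], [0, 0, 0], [0, 0, 0], [0, 0, 0], [0, 0, 0], [0, 0, 0], [0, 0, 0]]' --gripper '[20, 20, 20, 20, 20, 20, 20]'

```text
clock: 17.3
eef_pos: [489.7, 95.7, 258.0]
eef_rot: [3.141, 0.001, -0.152]
wrist_force: [0.1, 0.0, 0.2]
finger_gap: 41.7
finger_force: 12.0
```

>>> carry_out --slide '[[0, 0, -0.4], [0, 0, -0.4], [0, 0, -0.522], [0, 0, -0.522], [0, 0, -0.522], [0, 0, -0.522], [0, 0, -0.522], [0, 0, -0.522], [0, 0, -0.522], [0, 0, -0.522]]' --dr '[[0, 0, 0], [0, 0, 0], [0, 0, 0], [0, 0, 0], [0, 0, 0], [0, 0, 0], [0, 0, 0], [0, 0, 0], [0, 0, 0], [0, 0, 0]]' --gripper '[20, 20, 20, 20, 20, 60, 60, 60, 60, 60]'

```text
clock: 18.13
eef_pos: [490.0, 96.5, 129.2]
eef_rot: [-3.141, -0.002, -0.153]
wrist_force: [0.5, 1.2, -0.2]
finger_gap: 56.2
finger_force: 0.0
```

>>> carry_out --slide '[[0, 0, 0.522], [0, 0, 0.522], [0, 0, 0.522], [0, 0, 0.522], [0, 0, 0.522]]' --dr '[[0, 0, 0], [0, 0, 0], [0, 0, 0], [0, 0, 0], [0, 0, 0]]' --gripper '[60, 60, 60, 60, 60]'

```text
clock: 18.55
eef_pos: [490.4, 96.6, 261.7]
eef_rot: [-3.14, -0.006, -0.152]
wrist_force: [0.2, 0.5, -0.5]
finger_gap: 56.4
finger_force: 0.0
```

>>> carry_out --slide '[[0.054, -0.695, 0], [0.054, -0.695, 0], [0.054, -0.695, 0], [0.054, -0.695, 0], [0.054, -0.695, 0], [0.054, -0.695, 0]]' --dr '[[0, 0, 0.025], [0, 0, 0.025], [0, 0, 0.025], [0, 0, 0.025], [0, 0, 0.025], [0, 0, 0.025]]' --gripper '[70, 70, 70, 70, 70, 70]'

```text
clock: 19.05
eef_pos: [502.8, -79.7, 257.1]
eef_rot: [-3.141, 0.002, 0.001]
wrist_force: [0.8, 1.1, -1.1]
finger_gap: 65.9
finger_force: 0.0
```

```bash
python3 - <<'E'
from h import *
for b in biscuits(camera('top')): print(*b)
E
```

```text
[  5. 368.] 282.0 [253. 737.] [120.  22.] 9
[ 13. 302.] 236.5 [401. 743.] [ 20. 120.] 178
[297. 270.] 215.0 [489.  95.] [37. 39.] 92
[486. 266.] 223.5 [ 512. -341.] [39. 40.] 178
[449. 265.] 205.5 [ 514. -254.] [37. 40.] 179
[247. 250.] 619.0 [537. 218.] [70. 65.] 82
```

>>> carry_out --slide '[[0.054, -0.695, 0], [0.054, -0.695, 0], [0.054, -0.695, 0], [0.054, -0.695, 0], [0.054, -0.695, 0], [0.054, -0.695, 0], [0.054, -0.695, 0]]' --dr '[[0, 0, 0], [0, 0, 0], [0, 0, 0], [0, 0, 0], [0, 0, 0], [0, 0, 0], [0, 0, 0]]' --gripper '[70, 70, 70, 70, 70, 70, 70]'

```text
clock: 19.68
eef_pos: [516.9, -249.4, 257.9]
eef_rot: [-3.141, 0.001, 0.005]
wrist_force: [0.2, 0.5, 0.4]
finger_gap: 65.6
finger_force: 0.0
```

>>> carry_out --slide '[[0, 0, -0.4], [0, 0, -0.4], [0, 0, -0.4], [0, 0, -0.55], [0, 0, -0.6], [0, 0, -0.6], [0, 0, -0.6]]' --dr '[[0, 0, 0], [0, 0, 0], [0, 0, 0], [0, 0, 0], [0, 0, 0], [0, 0, 0], [0, 0, 0]]' --gripper '[70, 70, 70, 70, 70, 70, 70]'

```text
clock: 20.27
eef_pos: [517.1, -249.2, 108.8]
eef_rot: [-3.141, 0.001, 0.006]
wrist_force: [0.5, 0.5, 0.4]
finger_gap: 65.7
finger_force: 0.0
```

>>> carry_out --slide '[[0, 0, 0], [0, 0, 0], [0, 0, 0], [0, 0, 0], [0, 0, 0], [0, 0, 0], [0, 0, 0], [0, 0, 0]]' --dr '[[0, 0, 0], [0, 0, 0], [0, 0, 0], [0, 0, 0], [0, 0, 0], [0, 0, 0], [0, 0, 0], [0, 0, 0]]' --gripper '[20, 20, 20, 20, 20, 20, 20, 20]'

```text
clock: 20.93
eef_pos: [516.8, -250.9, 109.0]
eef_rot: [-3.141, -0.0, 0.004]
wrist_force: [-0.7, 4.0, 5.4]
finger_gap: 41.6
finger_force: 12.0
```

>>> carry_out --slide '[[0, 0, 0.6], [0, 0, 0.6], [0, 0, 0.6], [0, 0, 0.6], [0, 0, 0.6]]' --dr '[[0, 0, 0], [0, 0, 0], [0, 0, 0], [0, 0, 0], [0, 0, 0]]' --gripper '[20, 20, 20, 20, 20]'

```text
clock: 21.35
eef_pos: [517.7, -251.8, 264.6]
eef_rot: [3.137, -0.008, 0.004]
wrist_force: [0.5, -0.0, 0.8]
finger_gap: 41.8
finger_force: 12.0
```

>>> carry_out --slide '[[0.031, 0.684, 0], [0.031, 0.684, 0], [0.031, 0.684, 0], [0.031, 0.684, 0], [0.031, 0.684, 0], [0.031, 0.684, 0]]' --dr '[[0, 0, -0.025], [0, 0, -0.025], [0, 0, -0.025], [0, 0, -0.025], [0, 0, -0.025], [0, 0, -0.025]]' --gripper '[20, 20, 20, 20, 20, 20]'

```text
clock: 21.85
eef_pos: [524.4, -78.1, 258.0]
eef_rot: [-3.142, 0.001, -0.149]
wrist_force: [0.5, -0.4, 0.3]
finger_gap: 41.6
finger_force: 12.0
```

>>> carry_out --slide '[[0.031, 0.684, 0], [0.031, 0.684, 0], [0.031, 0.684, 0], [0.031, 0.684, 0], [0.031, 0.684, 0], [0.031, 0.684, 0], [0.031, 0.684, 0]]' --dr '[[0, 0, 0], [0, 0, 0], [0, 0, 0], [0, 0, 0], [0, 0, 0], [0, 0, 0], [0, 0, 0]]' --gripper '[20, 20, 20, 20, 20, 20, 20]'

```text
clock: 22.43
eef_pos: [532.4, 89.6, 258.1]
eef_rot: [3.141, 0.001, -0.153]
wrist_force: [-0.1, -1.1, -0.5]
finger_gap: 41.8
finger_force: 12.0
```

>>> carry_out --slide '[[0, 0, -0.4], [0, 0, -0.4], [0, 0, -0.522], [0, 0, -0.522], [0, 0, -0.522], [0, 0, -0.522], [0, 0, -0.522], [0, 0, -0.522], [0, 0, -0.522], [0, 0, -0.522]]' --dr '[[0, 0, 0], [0, 0, 0], [0, 0, 0], [0, 0, 0], [0, 0, 0], [0, 0, 0], [0, 0, 0], [0, 0, 0], [0, 0, 0], [0, 0, 0]]' --gripper '[20, 20, 20, 20, 20, 60, 60, 60, 60, 60]'

```text
clock: 23.27
eef_pos: [532.5, 91.0, 129.2]
eef_rot: [-3.141, -0.002, -0.153]
wrist_force: [-1.2, -0.5, -0.3]
finger_gap: 56.1
finger_force: 0.0
```

>>> carry_out --slide '[[0, 0, 0.522], [0, 0, 0.522], [0, 0, 0.522], [0, 0, 0.522], [0, 0, 0.522]]' --dr '[[0, 0, 0], [0, 0, 0], [0, 0, 0], [0, 0, 0], [0, 0, 0]]' --gripper '[60, 60, 60, 60, 60]'

```text
clock: 23.68
eef_pos: [532.9, 91.1, 261.9]
eef_rot: [-3.14, -0.006, -0.152]
wrist_force: [-0.7, 0.3, -0.3]
finger_gap: 56.4
finger_force: 0.0
```

>>> carry_out --slide '[[-0.036, -0.86, 0], [-0.036, -0.86, 0], [-0.036, -0.86, 0], [-0.036, -0.86, 0], [-0.036, -0.86, 0], [-0.036, -0.86, 0]]' --dr '[[0, 0, 0.025], [0, 0, 0.025], [0, 0, 0.025], [0, 0, 0.025], [0, 0, 0.025], [0, 0, 0.025]]' --gripper '[70, 70, 70, 70, 70, 70]'

```text
clock: 24.18
eef_pos: [522.2, -128.5, 257.0]
eef_rot: [3.142, 0.002, 0.001]
wrist_force: [-0.3, -0.3, 0.9]
finger_gap: 66.1
finger_force: 0.0
```

```bash
python3 - <<'E'
from h import *
for b in biscuits(camera('top')): print(*b)
E
```

```text
[  5. 368.] 284.0 [252. 737.] [122.  22.] 9
[ 13. 302.] 235.5 [401. 744.] [ 20. 119.] 179
[488. 267.] 208.5 [ 513. -342.] [38. 38.] 44
[299. 262.] 435.0 [510.  93.] [40. 82.] 173
[248. 250.] 624.0 [537. 217.] [71. 65.] 82
```

>>> carry_out --slide '[[-0.036, -0.86, 0], [-0.036, -0.86, 0], [-0.036, -0.86, 0], [-0.036, -0.86, 0], [-0.036, -0.86, 0], [-0.036, -0.86, 0], [-0.036, -0.86, 0]]' --dr '[[0, 0, 0], [0, 0, 0], [0, 0, 0], [0, 0, 0], [0, 0, 0], [0, 0, 0], [0, 0, 0]]' --gripper '[70, 70, 70, 70, 70, 70, 70]'

```text
clock: 24.82
eef_pos: [513.9, -340.2, 256.8]
eef_rot: [-3.14, 0.002, 0.002]
wrist_force: [-0.6, 1.5, -0.7]
finger_gap: 65.6
finger_force: 0.0
```

>>> carry_out --slide '[[0, 0, -0.4], [0, 0, -0.4], [0, 0, -0.4], [0, 0, -0.55], [0, 0, -0.6], [0, 0, -0.6], [0, 0, -0.6]]' --dr '[[0, 0, 0], [0, 0, 0], [0, 0, 0], [0, 0, 0], [0, 0, 0], [0, 0, 0], [0, 0, 0]]' --gripper '[70, 70, 70, 70, 70, 70, 70]'

```text
clock: 25.4
eef_pos: [514.7, -337.2, 108.5]
eef_rot: [-3.141, 0.001, 0.006]
wrist_force: [0.5, 0.0, 0.3]
finger_gap: 66.2
finger_force: 0.0
```

>>> carry_out --slide '[[0, 0, 0], [0, 0, 0], [0, 0, 0], [0, 0, 0], [0, 0, 0], [0, 0, 0], [0, 0, 0], [0, 0, 0]]' --dr '[[0, 0, 0], [0, 0, 0], [0, 0, 0], [0, 0, 0], [0, 0, 0], [0, 0, 0], [0, 0, 0], [0, 0, 0]]' --gripper '[20, 20, 20, 20, 20, 20, 20, 20]'

```text
clock: 26.07
eef_pos: [514.3, -338.9, 108.8]
eef_rot: [-3.141, -0.0, 0.004]
wrist_force: [0.2, 2.7, 4.1]
finger_gap: 41.6
finger_force: 12.0
```

>>> carry_out --slide '[[0, 0, 0.6], [0, 0, 0.6], [0, 0, 0.6], [0, 0, 0.6], [0, 0, 0.6]]' --dr '[[0, 0, 0], [0, 0, 0], [0, 0, 0], [0, 0, 0], [0, 0, 0]]' --gripper '[20, 20, 20, 20, 20]'

```text
clock: 26.48
eef_pos: [515.1, -339.9, 265.0]
eef_rot: [3.136, -0.007, 0.004]
wrist_force: [0.8, -0.2, 0.2]
finger_gap: 41.8
finger_force: 12.0
```

>>> carry_out --slide '[[-0.004, 0.866, 0], [-0.004, 0.866, 0], [-0.004, 0.866, 0], [-0.004, 0.866, 0], [-0.004, 0.866, 0], [-0.004, 0.866, 0]]' --dr '[[0, 0, -0.025], [0, 0, -0.025], [0, 0, -0.025], [0, 0, -0.025], [0, 0, -0.025], [0, 0, -0.025]]' --gripper '[20, 20, 20, 20, 20, 20]'

```text
clock: 26.98
eef_pos: [512.7, -118.0, 257.9]
eef_rot: [-3.141, 0.001, -0.149]
wrist_force: [0.1, -0.6, 0.7]
finger_gap: 41.4
finger_force: 12.0
```

>>> carry_out --slide '[[-0.004, 0.866, 0], [-0.004, 0.866, 0], [-0.004, 0.866, 0], [-0.004, 0.866, 0], [-0.004, 0.866, 0], [-0.004, 0.866, 0], [-0.004, 0.866, 0]]' --dr '[[0, 0, 0], [0, 0, 0], [0, 0, 0], [0, 0, 0], [0, 0, 0], [0, 0, 0], [0, 0, 0]]' --gripper '[20, 20, 20, 20, 20, 20, 20]'

```text
clock: 27.57
eef_pos: [512.0, 95.8, 257.9]
eef_rot: [3.141, 0.001, -0.149]
wrist_force: [0.7, 0.3, -0.4]
finger_gap: 41.6
finger_force: 12.0
```

>>> carry_out --slide '[[0, 0, -0.4], [0, 0, -0.4], [0, 0, -0.474], [0, 0, -0.474], [0, 0, -0.474], [0, 0, -0.474], [0, 0, -0.474], [0, 0, -0.474], [0, 0, -0.474], [0, 0, -0.474]]' --dr '[[0, 0, 0], [0, 0, 0], [0, 0, 0], [0, 0, 0], [0, 0, 0], [0, 0, 0], [0, 0, 0], [0, 0, 0], [0, 0, 0], [0, 0, 0]]' --gripper '[20, 20, 20, 20, 20, 60, 60, 60, 60, 60]'

```text
clock: 28.4
eef_pos: [512.5, 94.0, 141.1]
eef_rot: [-3.141, -0.001, -0.152]
wrist_force: [1.3, 0.5, -0.2]
finger_gap: 56.6
finger_force: 0.0
```

>>> carry_out --slide '[[0, 0, 0.474], [0, 0, 0.474], [0, 0, 0.474], [0, 0, 0.474], [0, 0, 0.474]]' --dr '[[0, 0, 0], [0, 0, 0], [0, 0, 0], [0, 0, 0], [0, 0, 0]]' --gripper '[60, 60, 60, 60, 60]'

```text
clock: 28.82
eef_pos: [512.6, 94.1, 260.7]
eef_rot: [-3.141, -0.004, -0.152]
wrist_force: [-1.0, -0.1, -0.9]
finger_gap: 56.3
finger_force: 0.0
```

>>> carry_out --slide '[[-0.4, -0.7, 0.2], [-0.4, -0.7, 0.2], [-0.4, -0.7, 0.2], [-0.4, -0.7, 0.2], [-0.4, -0.7, 0.2], [-0.4, -0.7, 0.2], [-0.4, -0.7, 0.2]]' --dr '[[0, 0, 0], [0, 0, 0], [0, 0, 0], [0, 0, 0], [0, 0, 0], [0, 0, 0], [0, 0, 0]]' --gripper '[0, 0, 0, 0, 0, 0, 0]'

```text
clock: 29.4
eef_pos: [411.5, -82.3, 308.2]
eef_rot: [-3.141, 0.0, -0.156]
wrist_force: [0.1, 1.4, -0.0]
finger_gap: 13.0
finger_force: 0.0
```

```bash
python3 - <<'E'
from h import *
im=camera('top')
for b in biscuits(im): print(*b)
s=camera('scene')
a=cv2.resize(im[170:330,190:350],(420,420)); c=cv2.resize(s[150:290,270:450],(378,294)); c=cv2.copyMakeBorder(c,0,126,0,0,0)
cv2.imwrite('pics/m4.png',np.hstack([a,c])[:,:,::-1])
E
```

```text
[  5. 368.] 264.0 [254. 737.] [118.  22.] 9
[ 13. 302.] 233.5 [401. 741.] [ 19. 120.] 175
[299. 262.] 485.5 [511.  94.] [41. 81.] 174
[248. 250.] 622.0 [537. 217.] [71. 65.] 82
[442. 206.] 175.0 [ 655. -242.] [45. 46.] 146
```

View pics/m4.png

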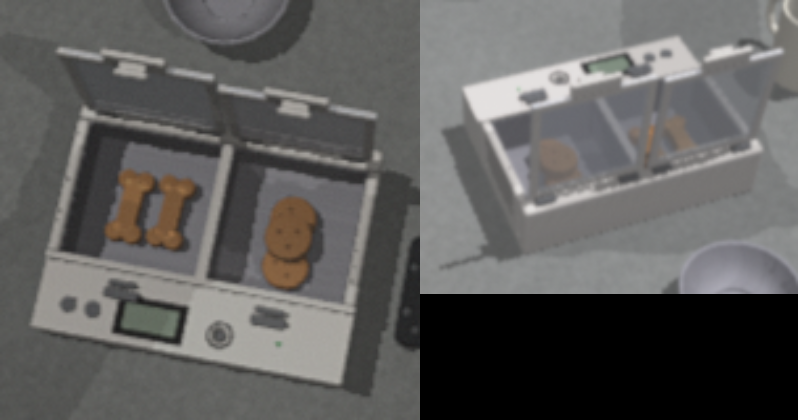

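All five biscuits are in: two bones in the left well, and three discs overlapping in the right. The lids come next, starting with the waypoints for an arc push.

```bash
python3 - <<'E'
from h import *
def tip(th,y,r=None):
    c,s=np.cos(th),np.sin(th); r=130+9*c; d=3+8*s
    return F(86-r*c+d*s,y,68.5+r*s+d*c)+[0,0,97]
for y in (-63.5,63.5):
    S=F(125,y,198.5+97); print('start TCP',S.round(1))
    print([((tip(np.radians(a),y)-S)/250).round(3).tolist() for a in (90,82,74,66,58,50,42,34,26,18)])
    B=tip(np.radians(18),y);print('end',B.round(1))
    print([((tip(np.radians(a),y)-B)/250).round(3).tolist() for a in (12,8,5,4)], tip(0,y).round(1))
print(read_state()['joints'].round(2))
E
```

```text
start TCP [622.5  74.7 295.5]
[[-0.111, 0.018, 0.0], [-0.184, 0.029, 0.006], [-0.258, 0.041, 0.001], [-0.332, 0.053, -0.015], [-0.403, 0.064, -0.042], [-0.471, 0.075, -0.08], [-0.533, 0.084, -0.129], [-0.588, 0.093, -0.188], [-0.633, 0.1, -0.254], [-0.668, 0.106, -0.328]]
end [455.5 101.2 213.5]
[[-0.019, 0.003, -0.058], [-0.027, 0.004, -0.098], [-0.032, 0.005, -0.129], [-0.033, 0.005, -0.139]] [446.7 102.6 168.5]
start TCP [642.4 200.2 295.5]
[[-0.111, 0.018, 0.0], [-0.184, 0.029, 0.006], [-0.258, 0.041, 0.001], [-0.332, 0.053, -0.015], [-0.403, 0.064, -0.042], [-0.471, 0.075, -0.08], [-0.533, 0.084, -0.129], [-0.588, 0.093, -0.188], [-0.633, 0.1, -0.254], [-0.668, 0.106, -0.328]]
end [475.4 226.6 213.5]
[[-0.019, 0.003, -0.058], [-0.027, 0.004, -0.098], [-0.032, 0.005, -0.129], [-0.033, 0.005, -0.139]] [466.6 228.  168.5]
[-0.28  0.    1.85  0.    1.29  1.44]
```

>>> carry_out --slide '[[0.2, 0, 0.19], [0.84, 0, 0.19], [0.84, 0, 0.19], [0.84, 0, 0.19], [0.84, 0, 0.19], [0.84, 0, 0.19], [0.84, 0, 0.19], [0.84, 0, 0.19]]' --dr '[[0, 0, 0], [0, 0, 0], [0, 0, 0], [0, 0, 0], [0, 0, 0], [0, 0, 0], [0, 0, 0], [0, 0, 0]]' --gripper '[0, 0, 0, 0, 0, 0, 0, 0]'

```text
clock: 30.17
eef_pos: [622.9, -79.4, 353.9]
eef_rot: [-3.141, 0.003, -0.15]
wrist_force: [-0.3, -0.3, -0.5]
finger_gap: 0.1
finger_force: 0.0
```

>>> carry_out --slide '[[0, 0.632, 0], [0, 0.632, 0], [0, 0.632, 0], [0, 0.632, 0], [0, 0.632, 0], [0, 0.632, -0.242], [0, 0.632, -0.242], [0, 0.632, -0.242], [0, 0.632, -0.242]]' --dr '[[0, 0, 0], [0, 0, 0], [0, 0, 0], [0, 0, 0], [0, 0, 0], [0, 0, 0], [0, 0, 0], [0, 0, 0], [0, 0, 0]]' --gripper '[0, 0, 0, 0, 0, 0, 0, 0, 0]'

```text
clock: 30.92
eef_pos: [621.6, 77.2, 295.7]
eef_rot: [3.141, 0.001, -0.152]
wrist_force: [0.4, -0.2, 0.7]
finger_gap: 0.8
finger_force: 0.0
```

>>> carry_out --slide '[[-0.111, 0.018, 0.0], [-0.184, 0.029, 0.006], [-0.258, 0.041, 0.001], [-0.332, 0.053, -0.015], [-0.403, 0.064, -0.042], [-0.471, 0.075, -0.08], [-0.533, 0.084, -0.129], [-0.588, 0.093, -0.188], [-0.633, 0.1, -0.254], [-0.668, 0.106, -0.328]]' --dr '[[0, 0, 0], [0, 0, 0], [0, 0, 0], [0, 0, 0], [0, 0, 0], [0, 0, 0], [0, 0, 0], [0, 0, 0], [0, 0, 0], [0, 0, 0]]' --gripper '[0, 0, 0, 0, 0, 0, 0, 0, 0, 0]'

```text
clock: 31.75
eef_pos: [455.2, 103.6, 215.7]
eef_rot: [-3.14, -0.005, -0.153]
wrist_force: [0.9, 0.7, 1.3]
finger_gap: 0.1
finger_force: 0.2
```

```bash
python3 - <<'E'
from h import *
im=camera('top');s=camera('scene')
a=cv2.resize(im[150:330,190:370],(420,420)); c=cv2.resize(s[100:290,270:450],(378,399)); c=cv2.copyMakeBorder(c,0,21,0,0,0)
cv2.imwrite('pics/m5.png',np.hstack([a,c])[:,:,::-1])
E
```

```text
(no output)
```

View pics/m5.png

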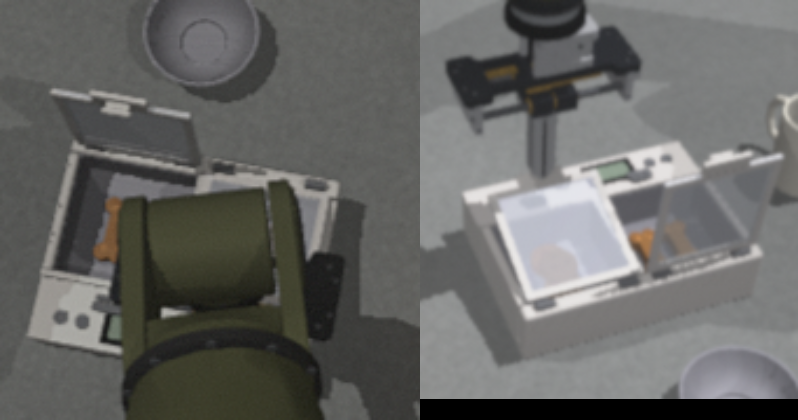

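The right lid is following the fingers down. I continue to the catch, then press slowly.

>>> carry_out --slide '[[-0.019, 0.003, -0.058], [-0.027, 0.004, -0.098], [-0.032, 0.005, -0.129], [-0.033, 0.005, -0.139], [-0.034, 0.005, -0.15], [-0.034, 0.005, -0.16], [-0.034, 0.005, -0.17], [-0.034, 0.005, -0.18], [-0.034, 0.005, -0.184], [-0.034, 0.005, -0.184]]' --dr '[[0, 0, 0], [0, 0, 0], [0, 0, 0], [0, 0, 0], [0, 0, 0], [0, 0, 0], [0, 0, 0], [0, 0, 0], [0, 0, 0], [0, 0, 0]]' --gripper '[0, 0, 0, 0, 0, 0, 0, 0, 0, 0]'

```text
clock: 32.68
eef_pos: [447.3, 104.7, 168.7]
eef_rot: [-3.141, -0.001, -0.153]
wrist_force: [-4.4, -1.2, 12.6]
finger_gap: 1.0
finger_force: 5.9
```

>>> carry_out --slide '[[0, 0, -0.004], [0, 0, -0.008], [0, 0, -0.012], [0, 0, -0.012], [0, 0, -0.012]]' --dr '[[0, 0, 0], [0, 0, 0], [0, 0, 0], [0, 0, 0], [0, 0, 0]]' --gripper '[0, 0, 0, 0, 0]'

```text
clock: 33.1
eef_pos: [447.4, 104.9, 167.7]
eef_rot: [-3.141, -0.002, -0.152]
wrist_force: [-17.7, -1.7, 44.7]
finger_gap: 0.3
finger_force: 22.5
```

>>> carry_out --slide '[[0, 0, 0.766], [0, 0, 0.766], [0, 0, 0.766], [0, 0, 0.766], [0, 0, 0.766], [0, 0, 0.766]]' --dr '[[0, 0, 0], [0, 0, 0], [0, 0, 0], [0, 0, 0], [0, 0, 0], [0, 0, 0]]' --gripper '[0, 0, 0, 0, 0, 0]'

```text
clock: 33.6
eef_pos: [447.6, 104.8, 361.8]
eef_rot: [-3.139, -0.009, -0.153]
wrist_force: [0.2, 0.4, 1.0]
finger_gap: 0.6
finger_force: 0.0
```

>>> carry_out --slide '[[0.782, 0.391, 0], [0.782, 0.391, 0], [0.782, 0.391, 0], [0.782, 0.391, 0], [0.782, 0.391, 0], [0.782, 0.391, 0], [0.782, 0.391, -0.242], [0.782, 0.391, -0.242], [0.782, 0.391, -0.242], [0.782, 0.391, -0.242]]' --dr '[[0, 0, 0], [0, 0, 0], [0, 0, 0], [0, 0, 0], [0, 0, 0], [0, 0, 0], [0, 0, 0], [0, 0, 0], [0, 0, 0], [0, 0, 0]]' --gripper '[0, 0, 0, 0, 0, 0, 0, 0, 0, 0]'

```text
clock: 34.43
eef_pos: [642.2, 202.4, 294.9]
eef_rot: [3.141, 0.002, -0.153]
wrist_force: [0.8, -0.1, 1.3]
finger_gap: 0.0
finger_force: 0.0
```

>>> carry_out --slide '[[-0.111, 0.018, 0.0], [-0.184, 0.029, 0.006], [-0.258, 0.041, 0.001], [-0.332, 0.053, -0.015], [-0.403, 0.064, -0.042], [-0.471, 0.075, -0.08], [-0.533, 0.084, -0.129], [-0.588, 0.093, -0.188], [-0.633, 0.1, -0.254], [-0.668, 0.106, -0.328]]' --dr '[[0, 0, 0], [0, 0, 0], [0, 0, 0], [0, 0, 0], [0, 0, 0], [0, 0, 0], [0, 0, 0], [0, 0, 0], [0, 0, 0], [0, 0, 0]]' --gripper '[0, 0, 0, 0, 0, 0, 0, 0, 0, 0]'

```text
clock: 35.27
eef_pos: [475.4, 229.4, 216.0]
eef_rot: [-3.139, -0.004, -0.152]
wrist_force: [1.5, 0.6, -0.5]
finger_gap: 0.2
finger_force: 0.2
```

>>> carry_out --slide '[[-0.019, 0.003, -0.058], [-0.027, 0.004, -0.098], [-0.032, 0.005, -0.129], [-0.033, 0.005, -0.139], [-0.034, 0.005, -0.15], [-0.034, 0.005, -0.16], [-0.034, 0.005, -0.17], [-0.034, 0.005, -0.18], [-0.034, 0.005, -0.184], [-0.034, 0.005, -0.184]]' --dr '[[0, 0, 0], [0, 0, 0], [0, 0, 0], [0, 0, 0], [0, 0, 0], [0, 0, 0], [0, 0, 0], [0, 0, 0], [0, 0, 0], [0, 0, 0]]' --gripper '[0, 0, 0, 0, 0, 0, 0, 0, 0, 0]'

```text
clock: 36.1
eef_pos: [467.4, 230.3, 168.8]
eef_rot: [-3.141, -0.002, -0.153]
wrist_force: [-2.1, -0.5, 7.7]
finger_gap: 0.4
finger_force: 4.0
```

>>> carry_out --slide '[[0, 0, -0.004], [0, 0, -0.008], [0, 0, -0.008], [0, 0, -0.008]]' --dr '[[0, 0, 0], [0, 0, 0], [0, 0, 0], [0, 0, 0]]' --gripper '[0, 0, 0, 0]'

```text
clock: 36.43
eef_pos: [467.5, 230.4, 168.3]
eef_rot: [-3.14, -0.002, -0.153]
wrist_force: [-9.9, -3.7, 26.5]
finger_gap: 0.5
finger_force: 13.4
```

>>> carry_out --slide '[[0, 0, 0.76], [0, 0, 0.76], [0, 0, 0.76], [0, 0, 0.76], [0, 0, 0.76], [0, 0, 0.76]]' --dr '[[0, 0, 0], [0, 0, 0], [0, 0, 0], [0, 0, 0], [0, 0, 0], [0, 0, 0]]' --gripper '[0, 0, 0, 0, 0, 0]'

```text
clock: 36.93
eef_pos: [467.5, 230.4, 361.7]
eef_rot: [-3.137, -0.008, -0.153]
wrist_force: [-0.1, 0.8, 0.5]
finger_gap: 0.4
finger_force: 0.0
```

>>> carry_out --slide '[[-0.2, -1, 0], [-0.2, -1, 0], [-0.2, -1, 0], [-0.2, -1, 0], [-0.2, -1, 0], [-0.2, -1, 0], [-0.2, -1, 0], [-0.2, -1, 0]]' --dr '[[0, 0, 0], [0, 0, 0], [0, 0, 0], [0, 0, 0], [0, 0, 0], [0, 0, 0], [0, 0, 0], [0, 0, 0]]' --gripper '[55, 55, 55, 55, 55, 55, 55, 55]'

```text
clock: 37.6
eef_pos: [416.5, -21.6, 355.6]
eef_rot: [3.142, -0.0, -0.157]
wrist_force: [0.3, 0.4, 0.7]
finger_gap: 49.7
finger_force: 0.0
```

```bash
python3 - <<'E'
from h import *
im=camera('top');s=camera('scene')
a=cv2.resize(im[190:226,424:460],(396,396),interpolation=2); b=cv2.resize(s[306:360,195:249],(396,396),interpolation=2)
cv2.imwrite('pics/pin.png',np.hstack([a,b])[:,:,::-1])
a=cv2.resize(im[190:325,195:345],(400,360),interpolation=2); b=cv2.resize(s[160:280,280:440],(400,300),interpolation=2); b=cv2.copyMakeBorder(b,0,60,0,0,0)
cv2.imwrite('pics/lids.png',np.hstack([a,b])[:,:,::-1])
E
```

```text
(no output)
```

View pics/pin.png

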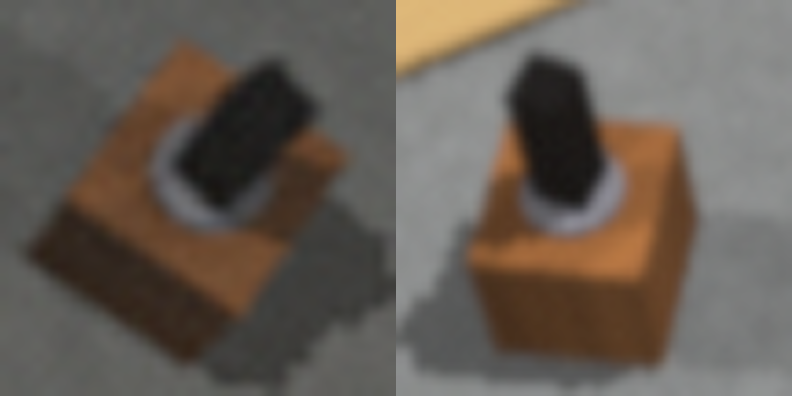

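View pics/lids.png

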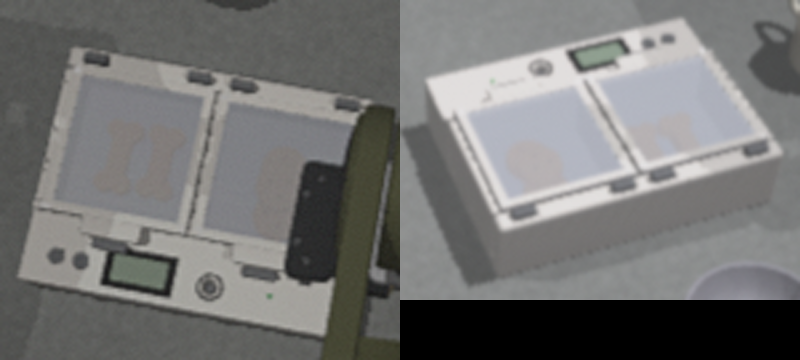

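The pin stands in the rotated stand (stand top centred in the left crop, handle leaning away only through perspective). Both lids look flat.

```bash
python3 - <<'E'
from h import *
T=lambda p:(424+p[0]/11-.5+.05,190+p[1]/11-.5+.05)
S=lambda p:(195+(p[0]-396)/7.333-.45,306+p[1]/7.333-.45)
A=lambda v:np.degrees(np.arctan2(v[1],v[0])).round(1)
Q=np.array([ray('top',T(p),45) for p in((185,42),(350,158),(240,315),(75,195))])
print('stand top',Q.mean(0).round(1),[ (A(Q[i]-Q[i-1]),np.linalg.norm(Q[i]-Q[i-1]).round()) for i in range(4)])
Q=np.array([ray('scene',S(p),45) for p in((515,118),(680,128),(638,282),(470,255))])
print('stand scene',Q.mean(0).round(1),[ (A(Q[i]-Q[i-1]),np.linalg.norm(Q[i]-Q[i-1]).round()) for i in range(4)])
print('collar top',ray('top',T((212,172)),49).round(1),'scene',ray('scene',S((575,188)),49).round(1))
P=[ray('top',T(p),97) for p in((272,58),(318,108))];print('handle top edge',P[0].round(),P[1].round(),A(P[1]-P[0]),np.linalg.norm(P[1]-P[0]))
P=[ray('scene',S(p),97) for p in((510,95),(535,50),(583,70))];print('scene',np.round(P),A(P[1]-P[0]),A(P[2]-P[1]))
H=cv2.cvtColor(camera('top'),cv2.COLOR_RGB2GRAY)
E
```

```text
stand top [ 648.6 -237.2   45. ] [(np.float64(-34.9), np.float64(42.0)), (np.float64(-125.8), np.float64(42.0)), (np.float64(145.4), np.float64(43.0)), (np.float64(53.4), np.float64(43.0))]
stand scene [ 650.6 -236.5   45. ] [(np.float64(143.3), np.float64(40.0)), (np.float64(57.2), np.float64(42.0)), (np.float64(-35.8), np.float64(44.0)), (np.float64(-128.8), np.float64(43.0))]
collar top [ 648.5 -236.1   49. ] scene [ 651.2 -236.4   49. ]
handle top edge [ 658. -237.   97.] [ 648. -246.   97.] -138.9 13.745719488183777
scene [[ 650. -245.   97.]
 [ 641. -235.   97.]
 [ 652. -227.   97.]] 132.9 36.5
```

>>> carry_out --slide '[[0.932, -0.859, -0.222], [0.932, -0.859, -0.222], [0.932, -0.859, -0.222], [0.932, -0.859, -0.222], [0.932, -0.859, -0.222], [0.932, -0.859, -0.222], [0.932, -0.859, -0.222], [0.932, -0.859, -0.222], [0.932, -0.859, -0.222], [0.932, -0.859, -0.222]]' --dr '[[0, 0, 0.139], [0, 0, 0.139], [0, 0, 0.139], [0, 0, 0.139], [0, 0, 0.139], [0, 0, 0.139], [0, 0, 0.139], [0, 0, 0.139], [0, 0, 0.139], [0, 0, 0.139]]' --gripper '[50, 50, 50, 50, 50, 50, 50, 50, 50, 50]'

```text
clock: 38.58
eef_pos: [650.9, -233.4, 297.5]
eef_rot: [-3.139, 0.001, 0.722]
wrist_force: [-0.6, 0.9, 0.8]
finger_gap: 46.6
finger_force: 0.0
```

>>> carry_out --slide '[[0, 0, 0], [0, 0, 0], [0, 0, 0]]' --dr '[[0, 0, 0], [0, 0, 0], [0, 0, 0]]' --gripper '[50, 50, 50]'

```text
clock: 38.83
eef_pos: [649.6, -233.2, 301.3]
eef_rot: [3.14, -0.001, 0.722]
wrist_force: [-0.7, 0.1, 0.5]
finger_gap: 47.4
finger_force: 0.0
```

```bash
python3 - <<'E'
from h import *
s=camera('scene'); g=cv2.cvtColor(s,cv2.COLOR_RGB2GRAY)
x0,y0=324,176; c=g[y0:y0+22,x0:x0+26]
m=(c<c.max()*0.75).astype('uint8'); n,l,st,ce=cv2.connectedComponentsWithStats(m)
for i in range(1,n): print(st[i],ce[i]+[x0,y0],ray('scene',ce[i]+[x0,y0],58).round(1))
t=cv2.cvtColor(camera('top'),cv2.COLOR_RGB2GRAY); x0,y0=264,288;c=t[y0:y0+18,x0:x0+18]
m=(c<c.max()*0.75).astype('uint8'); n,l,st,ce=cv2.connectedComponentsWithStats(m)
for i in range(1,n): print('t',st[i],ce[i]+[x0,y0],ray('top',ce[i]+[x0,y0],58).round(1))
E
```

```text
[  0   0  26   7 105] [333.4        177.87619048] [394.1 156.7  58. ]
[22  3  4  8 21] [347.95238095 181.66666667] [422.5 180.2  58. ]
[ 9  8  8  6 40] [336.675 186.575] [424.6 147.8  58. ]
t [  2   4  16  14 179] [274.4972067  299.17877095] [419.  143.9  58. ]
```

>>> carry_out --slide '[[0, -0.004, -0.3], [0, -0.004, -0.3], [0, -0.004, -0.4], [0, -0.004, -0.5], [0, -0.004, -0.58], [0, -0.004, -0.596], [0, -0.004, -0.596], [0, -0.004, -0.596], [0, -0.004, -0.596]]' --dr '[[0, 0, 0], [0, 0, 0], [0, 0, 0], [0, 0, 0], [0, 0, 0], [0, 0, 0], [0, 0, 0], [0, 0, 0], [0, 0, 0]]' --gripper '[50, 50, 50, 50, 50, 50, 50, 50, 50]'

```text
clock: 39.68
eef_pos: [650.3, -235.7, 153.3]
eef_rot: [3.139, -0.001, 0.721]
wrist_force: [-0.3, -0.6, 0.5]
finger_gap: 46.9
finger_force: 0.0
```

>>> carry_out --slide '[[0, 0, 0], [0, 0, 0], [0, 0, 0], [0, 0, 0], [0, 0, 0], [0, 0, 0], [0, 0, 0], [0, 0, 0], [0, 0, 0]]' --dr '[[0, 0, 0], [0, 0, 0], [0, 0, 0], [0, 0, 0], [0, 0, 0], [0, 0, 0], [0, 0, 0], [0, 0, 0], [0, 0, 0]]' --gripper '[0, 0, 0, 0, 0, 0, 0, 0, 0]' --newtons 25

```text
clock: 40.43
eef_pos: [649.7, -235.6, 151.3]
eef_rot: [3.141, -0.0, 0.721]
wrist_force: [0.5, -0.1, 1.6]
finger_gap: 15.9
finger_force: 25.0
```

>>> carry_out --slide '[[0, 0, 0.08], [0, 0, 0.16], [0, 0, 0.24], [0, 0, 0.32], [0, 0, 0.4], [0, 0, 0.4]]' --dr '[[0, 0, 0], [0, 0, 0], [0, 0, 0], [0, 0, 0], [0, 0, 0], [0, 0, 0]]' --gripper '[0, 0, 0, 0, 0, 0]'

```text
clock: 40.93
eef_pos: [650.4, -235.8, 255.6]
eef_rot: [3.136, -0.003, 0.721]
wrist_force: [-0.2, -0.1, -0.2]
finger_gap: 16.0
finger_force: 25.0
```

>>> carry_out --slide '[[-0.09, 0.15, 0], [-0.18, 0.3, 0], [-0.27, 0.45, 0], [-0.36, 0.6, 0], [-0.453, 0.765, 0], [-0.453, 0.765, 0], [-0.453, 0.765, 0]]' --dr '[[0, 0, 0], [0, 0, 0], [0, 0, 0], [0, 0, 0], [0, 0, 0], [0, 0, 0], [0, 0, 0]]' --gripper '[0, 0, 0, 0, 0, 0, 0]'

```text
clock: 41.52
eef_pos: [535.2, -41.9, 250.8]
eef_rot: [-3.141, 0.0, 0.724]
wrist_force: [-0.1, -0.1, -0.4]
finger_gap: 15.8
finger_force: 25.0
```

>>> carry_out --slide '[[-0.09, 0.15, 0], [-0.18, 0.3, 0], [-0.27, 0.45, 0], [-0.36, 0.6, 0], [-0.453, 0.765, 0], [-0.453, 0.765, -0.07], [-0.453, 0.765, -0.14], [-0.453, 0.765, -0.14], [-0.453, 0.765, -0.14], [-0.453, 0.765, -0.14]]' --dr '[[0, 0, 0], [0, 0, 0], [0, 0, 0], [0, 0, 0], [0, 0, 0], [0, 0, 0], [0, 0, 0], [0, 0, 0], [0, 0, 0], [0, 0, 0]]' --gripper '[0, 0, 0, 0, 0, 0, 0, 0, 0, 0]'

```text
clock: 42.35
eef_pos: [424.1, 146.3, 216.7]
eef_rot: [3.141, -0.0, 0.72]
wrist_force: [-0.3, -0.9, 0.7]
finger_gap: 15.7
finger_force: 25.0
```

```bash
python3 - <<'E'
from h import *
s=camera('scene');t=camera('top'); print(read_state()['eef_pos'])
b=cv2.resize(s[130:210,290:390],(500,400),interpolation=2); a=cv2.resize(t[260:320,250:295],(300,400),interpolation=2)
cv2.imwrite('pics/hov.png',np.hstack([b,a])[:,:,::-1])
p=read_state()['eef_pos']; print(proj('scene',p-[0,0,146.3]),proj('scene',p-[0,0,106.3]),proj('scene',p-[0,0,104]))
E
```

```text
[423.9954174  146.3942303  216.87884024]
[336.24021586 182.60474122] [336.89307871 169.35810603] [336.93169773 168.57452341]
```

View pics/hov.png

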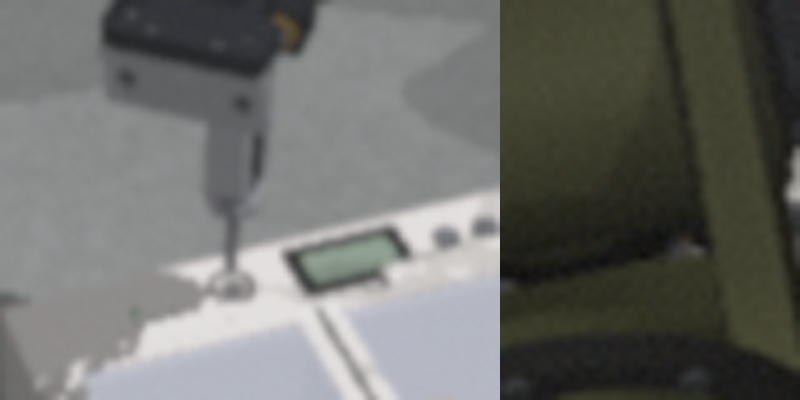

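The tip at scene pixel (336.6,183.6) lines up with the ring at (336.7,186.6). I lower gently.

>>> carry_out --slide '[[0, 0.001, -0.02], [0, 0.001, -0.035], [0, 0.001, -0.045], [0, 0.001, -0.052], [0, 0.001, -0.058], [0, 0.001, -0.062], [0, 0.001, -0.062], [0, 0.001, -0.062]]' --dr '[[0, 0, 0], [0, 0, 0], [0, 0, 0], [0, 0, 0], [0, 0, 0], [0, 0, 0], [0, 0, 0], [0, 0, 0]]' --gripper '[0, 0, 0, 0, 0, 0, 0, 0]'

```text
clock: 43.12
eef_pos: [423.2, 147.2, 200.7]
eef_rot: [-3.142, 0.0, 0.721]
wrist_force: [0.4, 0.5, -0.1]
finger_gap: 16.0
finger_force: 25.0
```

>>> carry_out --slide '[[0, 0, -0.01], [0, 0, -0.016], [0, 0, -0.02], [0, 0, -0.024], [0, 0, -0.028], [0, 0, -0.03], [0, 0, -0.03]]' --dr '[[0, 0, 0], [0, 0, 0], [0, 0, 0], [0, 0, 0], [0, 0, 0], [0, 0, 0], [0, 0, 0]]' --gripper '[0, 0, 0, 0, 0, 0, 0]'

```text
clock: 43.7
eef_pos: [423.3, 147.2, 193.2]
eef_rot: [3.141, -0.0, 0.721]
wrist_force: [-0.2, 0.3, 2.8]
finger_gap: 16.0
finger_force: 25.0
```

>>> carry_out --slide '[[0, 0, -0.004], [0, 0, -0.006], [0, 0, -0.006], [0, 0, -0.006]]' --dr '[[0, 0, 0], [0, 0, 0], [0, 0, 0], [0, 0, 0]]' --gripper '[0, 0, 0, 0]'

```text
clock: 44.03
eef_pos: [423.4, 147.3, 192.2]
eef_rot: [3.141, -0.001, 0.721]
wrist_force: [-2.3, 0.3, 10.0]
finger_gap: 16.3
finger_force: 25.0
```

>>> carry_out --slide '[[0, 0, -0.004], [0, 0, -0.004], [0, 0, -0.004]]' --dr '[[0, 0, 0], [0, 0, 0], [0, 0, 0]]' --gripper '[0, 0, 0]'

```text
clock: 44.28
eef_pos: [423.5, 147.3, 191.8]
eef_rot: [3.141, -0.001, 0.721]
wrist_force: [-4.9, -0.9, 18.4]
finger_gap: 15.9
finger_force: 25.0
```

>>> carry_out --slide '[[0, 0, 0], [0, 0, 0], [0, 0, 0], [0, 0, 0], [0, 0, 0], [0, 0, 0], [0, 0, 0], [0, 0, 0], [0, 0, 0], [0, 0, 0]]' --dr '[[0, 0, 0], [0, 0, 0], [0, 0, 0], [0, 0, 0], [0, 0, 0], [0, 0, 0], [0, 0, 0], [0, 0, 0], [0, 0, 0], [0, 0, 0]]' --gripper '[0, 0, 0, 0, 0, 0, 0, 0, 0, 0]'

```text
clock: 45.12
eef_pos: [423.5, 147.3, 191.8]
eef_rot: [3.141, -0.001, 0.721]
wrist_force: [-5.3, -0.3, 18.8]
finger_gap: 16.0
finger_force: 25.0
```

>>> carry_out --slide '[[0, 0, 0], [0, 0, 0], [0, 0, 0], [0, 0, 0], [0, 0, 0], [0, 0, 0], [0, 0, 0], [0, 0, 0], [0, 0, 0], [0, 0, 0]]' --dr '[[0, 0, 0], [0, 0, 0], [0, 0, 0], [0, 0, 0], [0, 0, 0], [0, 0, 0], [0, 0, 0], [0, 0, 0], [0, 0, 0], [0, 0, 0]]' --gripper '[0, 0, 0, 0, 0, 0, 0, 0, 0, 0]'

```text
clock: 45.95
eef_pos: [423.5, 147.3, 191.8]
eef_rot: [3.141, -0.001, 0.721]
wrist_force: [-5.0, -0.3, 17.5]
finger_gap: 15.8
finger_force: 25.0
```

>>> carry_out --slide '[[0, 0, 0.04], [0, 0, 0.1], [0, 0, 0.18], [0, 0, 0.24], [0, 0, 0.24], [0, 0, 0.24]]' --dr '[[0, 0, 0], [0, 0, 0], [0, 0, 0], [0, 0, 0], [0, 0, 0], [0, 0, 0]]' --gripper '[0, 0, 0, 0, 0, 0]'

```text
clock: 46.45
eef_pos: [423.2, 147.2, 250.6]
eef_rot: [3.141, -0.001, 0.721]
wrist_force: [0.1, 0.1, -0.9]
finger_gap: 15.7
finger_force: 25.0
```

```bash
python3 - <<'E'
from h import *
p=read_state()['eef_pos'];print(p, ((np.array([649.7,-236,251.3])-p)/500).round(4))
E
```

```text
[423.16775181 147.19297135 250.57049211] [ 0.4531 -0.7664  0.0015]
```

>>> carry_out --slide '[[0.09, -0.15, 0], [0.18, -0.3, 0], [0.27, -0.45, 0], [0.36, -0.6, 0], [0.453, -0.765, 0], [0.453, -0.766, 0.001], [0.453, -0.766, 0.001]]' --dr '[[0, 0, 0], [0, 0, 0], [0, 0, 0], [0, 0, 0], [0, 0, 0], [0, 0, 0], [0, 0, 0]]' --gripper '[0, 0, 0, 0, 0, 0, 0]'

```text
clock: 47.03
eef_pos: [537.0, -46.9, 248.9]
eef_rot: [-3.14, 0.002, 0.717]
wrist_force: [-0.4, -0.6, 0.0]
finger_gap: 16.0
finger_force: 25.0
```

>>> carry_out --slide '[[0.09, -0.15, 0], [0.18, -0.3, 0], [0.27, -0.45, 0], [0.36, -0.6, 0], [0.453, -0.766, 0], [0.453, -0.766, 0], [0.453, -0.766, 0], [0.453, -0.766, 0], [0.453, -0.766, 0], [0.453, -0.766, 0]]' --dr '[[0, 0, 0], [0, 0, 0], [0, 0, 0], [0, 0, 0], [0, 0, 0], [0, 0, 0], [0, 0, 0], [0, 0, 0], [0, 0, 0], [0, 0, 0]]' --gripper '[0, 0, 0, 0, 0, 0, 0, 0, 0, 0]'

```text
clock: 47.87
eef_pos: [649.6, -234.1, 250.9]
eef_rot: [-3.141, 0.0, 0.722]
wrist_force: [-0.2, 0.6, 0.9]
finger_gap: 15.8
finger_force: 25.0
```

>>> carry_out --slide '[[0, 0, -0.06], [0, 0, -0.12], [0, 0, -0.17], [0, 0, -0.2], [0, 0, -0.22], [0, 0, -0.22], [0, 0, -0.22]]' --dr '[[0, 0, 0], [0, 0, 0], [0, 0, 0], [0, 0, 0], [0, 0, 0], [0, 0, 0], [0, 0, 0]]' --gripper '[0, 0, 0, 0, 0, 0, 0]'

```text
clock: 48.45
eef_pos: [649.8, -235.7, 196.3]
eef_rot: [3.141, -0.0, 0.721]
wrist_force: [0.2, 0.3, -0.0]
finger_gap: 15.6
finger_force: 25.0
```

>>> carry_out --slide '[[0, 0, -0.03], [0, 0, -0.06], [0, 0, -0.09], [0, 0, -0.12], [0, 0, -0.15], [0, 0, -0.17], [0, 0, -0.176], [0, 0, -0.176], [0, 0, -0.176]]' --dr '[[0, 0, 0], [0, 0, 0], [0, 0, 0], [0, 0, 0], [0, 0, 0], [0, 0, 0], [0, 0, 0], [0, 0, 0], [0, 0, 0]]' --gripper '[0, 0, 0, 0, 0, 0, 0, 0, 0]'

```text
clock: 49.2
eef_pos: [649.7, -235.8, 151.7]
eef_rot: [-3.142, 0.0, 0.721]
wrist_force: [0.5, -0.6, -0.4]
finger_gap: 16.0
finger_force: 25.0
```

Seated to within about a millimetre and no force. I release, rise and move clear.

>>> carry_out --slide '[[0, 0, -0.003], [0, 0, -0.003], [0, 0, -0.003], [0, 0, -0.003], [0, 0, -0.003], [0, 0, -0.003], [0, 0, -0.003], [0, 0, -0.003], [0, 0, -0.003], [0, 0, -0.003]]' --dr '[[0, 0, 0], [0, 0, 0], [0, 0, 0], [0, 0, 0], [0, 0, 0], [0, 0, 0], [0, 0, 0], [0, 0, 0], [0, 0, 0], [0, 0, 0]]' --gripper '[0, 0, 50, 50, 50, 50, 50, 50, 50, 50]'

```text
clock: 50.03
eef_pos: [649.7, -235.8, 151.2]
eef_rot: [3.142, -0.0, 0.721]
wrist_force: [-0.3, 0.3, 0.1]
finger_gap: 46.9
finger_force: 0.0
```

>>> carry_out --slide '[[0, 0, 0.1], [0, 0, 0.25], [0, 0, 0.4], [0, 0, 0.6], [0, 0, 0.6], [-0.8, 0.5, 0.6], [-0.8, 0.5, 0.6], [-0.8, 0.5, 0.6], [-0.8, 0.5, 0.6], [-0.8, 0.5, 0.6]]' --dr '[[0, 0, 0], [0, 0, 0], [0, 0, 0], [0, 0, 0], [0, 0, 0], [0, 0, 0], [0, 0, 0], [0, 0, 0], [0, 0, 0], [0, 0, 0]]' --gripper '[50, 50, 50, 50, 50, 50, 50, 50, 50, 50]'

```text
clock: 50.87
eef_pos: [471.8, -124.8, 300.8]
eef_rot: [3.141, -0.0, 0.721]
wrist_force: [1.1, -0.0, 0.9]
finger_gap: 46.9
finger_force: 0.0
```

>>> carry_out --slide '[[0, 0, 0], [0, 0, 0], [0, 0, 0], [0, 0, 0]]' --dr '[[0, 0, 0], [0, 0, 0], [0, 0, 0], [0, 0, 0]]' --gripper '[50, 50, 50, 50]'

```text
clock: 51.2
eef_pos: [474.7, -126.4, 301.3]
eef_rot: [3.141, -0.0, 0.72]
wrist_force: [-0.1, 0.3, -0.9]
finger_gap: 46.9
finger_force: 0.0
```

```bash
python3 - <<'E'
from h import *
cv2.imwrite('pics/fin_s.png',camera('scene')[140:410,100:480,::-1].repeat(2,0).repeat(2,1))
cv2.imwrite('pics/fin_t.png',camera('top')[:,:,::-1])
E
```

```text
(no output)
```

View pics/fin_s.png

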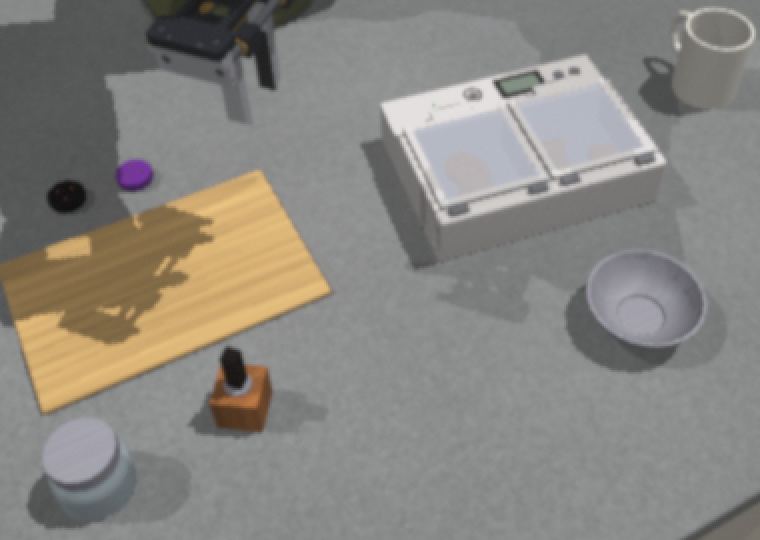

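The scene view shows the board empty, both lids flat, the pin seated in its stand at crop (235,370), and the mug, jar and bowl where they were.

```bash
python3 -c "
from cell import *
print(sign_off())"
```

```text
the job is handed in; nothing more can be done
None
```

The job is handed in: two bones in the left well, three discs in the right, both lids pressed home, the reset button bottomed out and held for over 1.6 s, the pin back in its stand, and the mug, jar and bowl untouched; robot clock 51 s (sign-off returned no verdict).

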